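# Change over the actuator tester

## Task

Change over the actuator tester: slide its bolt fully open, draw the carrier tray out by its orange post until all its pockets are clear of the cover, put every white tested actuator into the yellow bin, and move every black actuator from the blue parts tray into the carrier's pockets, one to a pocket and lying flat in it. Then push the loaded tray fully home and slide the bolt fully shut, leaving the other things on the desk where they are.

Things in the scene. Friction and masses are not known exactly. Their poses are not given: they have to be found in the camera images.
- dock: Grey actuator tester, fixed to the desk. Origin: desk level, middle of its tray bay's mouth; local x points into the bay, y towards the bolt and control box, z up. The bay is 128 mm wide (y -64 to 64) and 150 mm deep, floored by the desk. Side walls start at the mouth; a clear cover (50 to 56 mm above the desk) starts 20 mm inside. Control box: y 64 to 150 mm, 56 mm high.
- bolt (a joint): Steel slide bolt across the bay's mouth, m of travel along the tester's local +y: 0 = shut (its bar stands 4 mm in front of the tray's front panel and overlaps it by 18 mm, so the tray cannot come out), 0.040 = fully open (the bar is clear of the bay). It stays where it is left; about 2 N of friction.
- bolt_grip (a point): On the bolt's upright red grip: a 16 mm square post rising to 85 mm above the desk; this point is on its axis 70 mm above the desk, 19 mm in front of the tester's mouth. Moves with the bolt; axes as the tester's.
- tray_post (a point): Point on the upright orange post (24 mm square, top 58 mm above the tray's underside) of the loose carrier tray; on the post's axis, 42 mm above the underside, 45 mm in front of the tray's front panel. Axes are the tray's: x from the post towards the tray, z up. With the tray fully home this point is at x -45 mm in the tester's frame.
- parts_tray: Blue pocket tray, fixed to the desk, 158 x 140 mm, 12 mm tall; origin at the centre of its underside. Four pockets 65 x 29 mm, long along local x, 8 mm deep (floor 4 mm up), centred at local (+-36.5, +-32) mm.
- nest0 (a point): Floor centre of pocket 0 of the carrier tray, 4 mm above the tray's underside, 42.5 mm behind the panel's face, y -28 mm; axes as the tray's. The pocket is 65 mm (x) by 29 mm (y), its walls 8 mm high. The loose carrier tray (0.3 to 0.45 kg) is 120 mm wide and 150 mm long behind its front panel's face (panel 44 mm tall); it slides on the desk.
- nest1 (a point): Floor centre of pocket 1 of the carrier tray, 4 mm above the tray's underside, 42.5 mm behind the panel's face, y 28 mm; axes as the tray's. The pocket is 65 mm (x) by 29 mm (y), its walls 8 mm high. At first the tray is home: rear against the bay's back, panel face flush with the tester's mouth.
- nest2 (a point): Floor centre of pocket 2 of the carrier tray, 4 mm above the tray's underside, 113.5 mm behind the panel's face, y -28 mm; axes as the tray's. The pocket is 65 mm (x) by 29 mm (y), its walls 8 mm high. Drawn out 140 mm, all the pockets are clear of the cover and the tray's rear is still 10 mm between the bay's walls.
- nest3 (a point): Floor centre of pocket 3 of the carrier tray, 4 mm above the tray's underside, 113.5 mm behind the panel's face, y 28 mm; axes as the tray's. The pocket is 65 mm (x) by 29 mm (y), its walls 8 mm high. The tray has 4 mm of play to each side in the bay.
- act0_c (a point): Centre of actuator 0: a black, square-section module with a red rear end and a steel front end, 60 mm long (local x), 24 x 24 mm across, 50 to 85 g, lying on a long side. Any long side may be down and either end may lead. Absent in some starts.
- act1_c (a point): Centre of actuator 1: a black, square-section module with a red rear end and a steel front end, 60 mm long (local x), 24 x 24 mm across, 50 to 85 g, lying on a long side. Any long side may be down and either end may lead. Absent in some starts.
- act2_c (a point): Centre of actuator 2: a black, square-section module with a red rear end and a steel front end, 60 mm long (local x), 24 x 24 mm across, 50 to 85 g, lying on a long side. Any long side may be down and either end may lead. Absent in some starts.
- act3_c (a point): Centre of actuator 3: a black, square-section module with a red rear end and a steel front end, 60 mm long (local x), 24 x 24 mm across, 50 to 85 g, lying on a long side. Any long side may be down and either end may lead. Absent in some starts.
- done0_c (a point): Centre of tested actuator 0: same size and mass as the black ones but white with a green rear end; at first lying in carrier pocket 0, its x along the tray's. Absent in some starts.
- done1_c (a point): Centre of tested actuator 1: same size and mass as the black ones but white with a green rear end; at first lying in carrier pocket 1, its x along the tray's. Absent in some starts.
- done2_c (a point): Centre of tested actuator 2: same size and mass as the black ones but white with a green rear end; at first lying in carrier pocket 2, its x along the tray's. Absent in some starts.
- done3_c (a point): Centre of tested actuator 3: same size and mass as the black ones but white with a green rear end; at first lying in carrier pocket 3, its x along the tray's. Absent in some starts.
- bin: Yellow open bin for tested actuators, fixed to the desk, 158 x 148 mm (x, y), 16 mm tall, walls and floor 4 mm thick; origin at the centre of its underside.
- breadboard: Bystander: white solderless breadboard, 165 x 55 x 9 mm, lying flat; origin at its underside or axis. Leave alone.
- clock: Bystander: small black desk clock, 75 mm square, 35 mm thick, standing; origin at its underside or axis. Leave alone.
- jar: Bystander: jar of hardware, 60 mm across, 75 mm tall; origin at its underside or axis. Leave alone.
- screwdriver: Bystander: screwdriver, 140 mm long, lying; origin at its underside or axis. Leave alone.
- mug: Bystander: blue mug, 76 mm across, 90 mm tall; origin at its underside or axis. Leave alone.
- hexbox: Bystander: green hex-key box, 100 x 60 x 30 mm; origin at its underside or axis. Leave alone.

How it is judged:
By the outcome, as a careful person would: the job done as asked, in the order asked, and still so for the second after the job is handed in, with the robot touching nothing.
Of act0, act1, act2, act3 only 3 to 4 are there at a start; the rules pass over those that are not, and their reading is None.
Of done0, done1, done2, done3 only 2 to 4 are there at a start; the rules pass over those that are not, and their reading is None.
At some moment in a run one of act0, act1, act2, act3 may be knocked a few centimetres aside while the robot is not near it.
Once in a run the grip may slacken for a moment while it holds something.
It also fails if it takes over 210 s, if anything falls off the work surface, if the arm or the gripper's body presses on something with over 40 N, if the wrist force passes 120 N, or if a joint passes its speed limit or range.

## Robot

A 6-joint arm with a two-finger parallel gripper is mounted at the origin on the work surface. World frame = base frame: x ahead of the robot, y to its left, z up, the work surface at z = 0. Lengths are in m, angles in degrees, forces in N, time in s.
With the tool pointing down it reaches from about 0.35 to 0.875 m from the base axis. Payload 4.2 kg.
Tool frame: the origin (TCP) lies between the finger pads; the fingertips stand 14 mm ahead of it and the grasp point (between the pads) lies 5 mm behind it; x points along the fingers, y is the direction in which the jaws open and shut, and the axes are right-handed (so a half turn about x gives the same grasp; the last joint's range is limited). The gripper opens to 87 mm and grips with 3 to 60 N. Pads are 19 mm wide; open, the fingers measure 117 mm over their backs; the gripper's body (75 mm by 190 mm) begins 51 mm behind the grasp point.
Start: joints at [79.103, 22.042, 0.453, 0, -68.411, -14.817], TCP at [0.271, 0.563, 0.237] pointing down, gripper open.
Joint ranges: [-179.83, 179.83], [-69.29, 118.12], [-61.27, 80.66], [-181.25, 117.63], [-171.15, -9.14], [-177.46, 177.46]. Speed limits (degrees/s): [159.86, 159.86, 180, 180, 180, 180].

## Interface

Orientations are given as a 3x3 rotation matrix whose columns are the frame's x, y, z axes.
In Python, from station import r, imaging, job gives the robot as it stands. The module is installed in compiled form; this text tells all that it offers.
- The arm moves only by the tool apply_moves, never from a script. Its arguments are lists of equal length, an entry for each row: "xyz": the shift along the tool's x, y, z in m, a list of three; "twist": the turn about the tool's x in degrees; "claw": the opening, from 0 (shut) to 1 (fully open). A call has 1 to 12 rows; each row shifts and turns the pose as measured when the row begins, along the tool's axes as they then stand; what a row does not reach is not made up. A row lasts 1/10 s, in which the tool goes at most 50 mm and 8.59 degrees, less where a joint would pass 70% of its speed; a pose out of reach is approached as far as the arm can. A call is refused whole if a number of a shift passes 0.05 or a number of a turn 8.59, either way. A call with a gripper value outside its range is refused whole. The fingers move at their own pace and stop on an object; the grip force is fixed at half the most. Time passes only in rows, so rows that do not move let the fingers close. It gives the time, the measured TCP pose, the force and the opening at its end, in the units of the state.
- r.sense(): the state, without advancing time (a new reading comes with each control period).
- imaging.capture(name): name is "scene" or "top"; returns a dict with "pixels" (480x640x3 uint8, red, green, blue), "mtx" (3x3 intrinsics, pixels), "view" (4x4, takes a point from world to camera coordinates). Camera axes: x right, y down, z forward; pixel columns grow to the right and rows downward; lengths in m; the calibration is good to about 2 mm. A picture is of the moment at which its call begins. There is no depth.
- job.finish_job(): hands the job in, once; it reports no verdict.
Trained networks look in a picture, given as the dict that the camera call returned (one of the last four; its "shot" number tells which), for a name from the list of things; names that differ only in an ending like _2 or _b are one class to them, and where a whole thing is asked for, a point or a joint stands for the part that bears it (a point fixed in the world has none). Each returns a list of dicts, best first, with "p" (0 to 1); they miss things now and then, are a little off and sometimes report something else, mostly with a low value. They report only what shows in the picture. A call takes as long as a camera call.
- imaging.regions_of(query, picture): "mask" (480x640 bool, what is visible of it) and "centre" ([column, row] in pixels, amid what is visible of it).
The state is a dict: "time_s": time; "joints": joint angles; "joint_velocities": joint speeds; "effort": joint torques, N m; "tcp_pos": TCP position; "ee_rot": TCP orientation; "wrist_force": force on the tool from outside, world axes, zero at the start; "moment": the same for the moment, N m; "gripper_width": opening from 0.0 (shut) to 1.0 (fully open).
Only numpy, scipy, OpenCV 4.12 (cv2) and the standard library are available. Lean on these libraries where they do the work, as an engineer would, in place of code of your own. Each camera call takes 0.05 s, during which the arm holds its last target.

## Working session

There is one attempt and no reset: what is moved stays moved. The work goes in short steps, Python scripts to look and compute and a tool call to move; the robot and the scene stay as the last step left them, time stands still between calls to the robot, and variables do not carry over. Pictures are saved under pics/ and viewed, and the job is handed in when it is done.

Besides the shell and the picture viewer there is one more tool, called after "Emit:" as name(argument=value, ...) on one line, values as JSON. apply_moves: Moves the arm, as the interface text tells. Its arguments: {"type":"object","properties":{"xyz":{"type":"array","items":{"type":"array","items":{"type":"number"}}},"twist":{"type":"array","items":{"type":"number"}},"claw":{"type":"array","items":{"type":"number"}}},"required":["xyz","twist","claw"]}

```bash
mkdir -p pics
cat > h.py <<'E'
import numpy as np, cv2
from station import r, imaging, job
def save(p,n): cv2.imwrite('pics/'+n,cv2.cvtColor(p['pixels'],cv2.COLOR_RGB2BGR))
def ray(p,uv,z):
    K=p['mtx'];V=p['view'];R=V[:3,:3];t=V[:3,3]
    d=R.T@np.linalg.solve(K,[uv[0],uv[1],1.]);c=-R.T@t
    return c+d*(z-c[2])/d[2]
def proj(p,X):
    q=p['view']@np.append(X,1.);u=p['mtx']@q[:3];return u[:2]/u[2]
E
python3 - <<'E'
from h import *
np.set_printoptions(precision=4,suppress=True)
s=r.sense();print({k:s[k] for k in('time_s','tcp_pos','ee_rot','wrist_force','gripper_width')})
for n in('scene','top'):
    p=imaging.capture(n);save(p,n+'0.png');print(n,p['mtx'].tolist(),p['view'])
E
```

```text
{'time_s': 0.0, 'tcp_pos': array([0.2709, 0.5626, 0.2354]), 'ee_rot': array([[-0.0009, -0.4341, -0.9009],
       [-0.002 , -0.9009,  0.4341],
       [-1.    ,  0.0022, -0.0001]]), 'wrist_force': array([-0.5382, -0.4715, -0.2899]), 'gripper_width': 1.000076680630937}
scene [[554.202958841085, 0.0, 318.3516483632382], [0.0, 554.202958841085, 240.550517062341], [0.0, 0.0, 1.0]] [[-0.8617  0.5074 -0.0064  0.4622]
 [ 0.278   0.4615 -0.8425 -0.0645]
 [-0.4245 -0.7277 -0.5387  1.5371]
 [ 0.      0.      0.      1.    ]]
top [[616.26192868771, 0.0, 316.06240314504015], [0.0, 616.26192868771, 233.31946244847316], [0.0, 0.0, 1.0]] [[ 0.0009 -1.     -0.002  -0.0316]
 [-0.9957 -0.0008 -0.0931  0.5306]
 [ 0.0931  0.002  -0.9957  1.2859]
 [ 0.      0.      0.      1.    ]]
```

View pics/scene0.png

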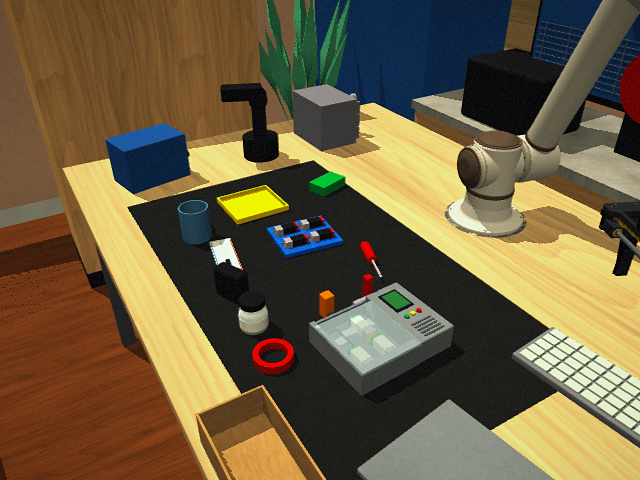

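View pics/top0.png

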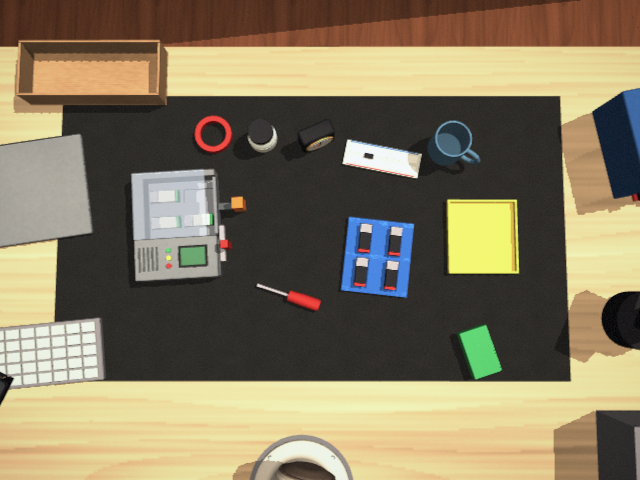

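Run:
```python
from h import *
np.set_printoptions(precision=4,suppress=True)
p=imaging.capture('top')
for q,z in(('dock',.05),('bolt_grip',.085),('tray_post',.058),('parts_tray',.012),('act0_c',.028),('done0_c',.028),('bin',.016),('clock',.03),('screwdriver',.01)):
    for d in imaging.regions_of(q,p):
        if d['p']<.3: continue
        m=d['mask'].astype(np.uint8);c=cv2.findContours(m,0,1)[0];c=max(c,key=cv2.contourArea).reshape(-1,2)
        w=np.array([ray(p,x,z)[:2] for x in c],np.float32)
        b=cv2.minAreaRect(w)
        print(q,round(d['p'],2),np.round(d['centre'],1),ray(p,d['centre'],z)[:2],'rect',np.round(b[0],4),np.round(b[1],4),round(b[2],1))
im=p['pixels'][:,:,::-1]
a=cv2.resize(im[160:290,120:260],None,fx=5,fy=5,interpolation=cv2.INTER_CUBIC)[:600]
cv2.imwrite('pics/dock.png',a[:600,:700])
cv2.imwrite('pics/parts.png',cv2.resize(im[190:310,330:430],None,fx=5,fy=5,interpolation=cv2.INTER_CUBIC))
```

```text
dock 0.6 [173.8 229.1] [0.5369 0.2659] rect [0.5477 0.2499] [0.2317 0.2026] 3.5
dock 0.36 [219.2 244.7] [0.5043 0.1706] rect [0.5072 0.1581] [0.0735 0.0242] 3.3
tray_post 0.65 [217.2 206.5] [0.5835 0.1747] rect [0.5852 0.1574] [0.1193 0.0819] 3.4
tray_post 0.6 [377.5 257.6] [ 0.4773 -0.1581] rect [ 0.4795 -0.1573] [0.1378 0.1552] 83.7
parts_tray 0.87 [377.9 256.9] [ 0.4813 -0.1634] rect [ 0.4816 -0.1627] [0.1403 0.1581] 83.7
parts_tray 0.61 [365.7 238.2] [ 0.5214 -0.1376] rect [ 0.5218 -0.1369] [0.0268 0.0619] 83.4
act0_c 0.91 [391.8 240. ] [ 0.5163 -0.1916] rect [ 0.5141 -0.1987] [0.0261 0.0613] 84.0
act0_c 0.35 [481.8 237.6] [ 0.5215 -0.3823] rect [ 0.5243 -0.3836] [0.1553 0.1498] 0.0
bin 0.8 [480.4 235. ] [ 0.5281 -0.3827] rect [ 0.5256 -0.3869] [0.1515 0.1595] 89.1
clock 0.96 [314.8 136.4] [ 0.7394 -0.0282] rect [ 0.7411 -0.0327] [0.0498 0.0805] 24.1
screwdriver 0.77 [297.6 299.5] [0.3905 0.0081] rect [0.3938 0.0087] [0.0957 0.0234] 71.7
```

View pics/dock.png

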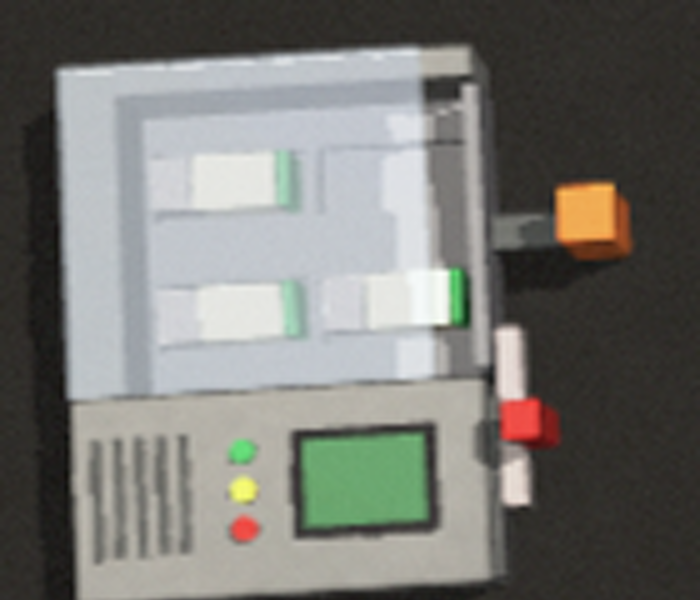

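View pics/parts.png

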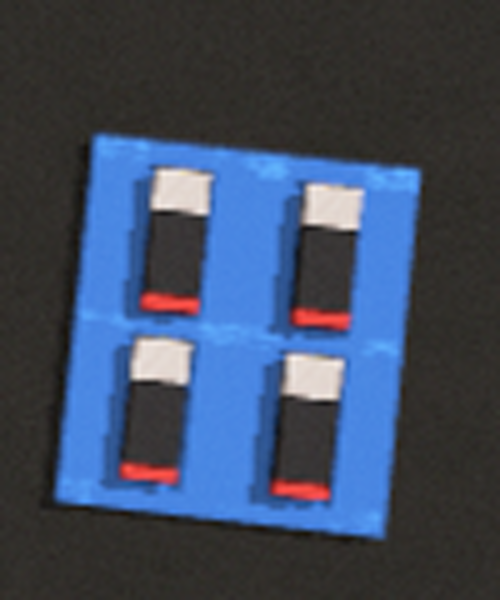

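Run:
```python
from h import *
np.set_printoptions(precision=4,suppress=True)
p=imaging.capture('top')
f=lambda x,y:((x+.5)/5-.5+120,(y+.5)/5-.5+160)
P={}
for n,x,y,z in(('boxfront',497,578,.056),('wallfront',472,47,.056),('back_top',57,68,.056),('back_bot',78,600,.056),('post',586,216,.058),('grip',520,422,.085),('coverstart',418,50,.056),('panelL',466,85,.044),('panelR',484,365,.044),
  ('d2',225,182,.028),('d3',230,312,.028),('d1',396,299,.028)):
    P[n]=ray(p,f(x,y),z);print(n,P[n])
a=P['wallfront']-P['boxfront'];print('yaw from mouth',np.degrees(np.arctan2(a[0],-a[1])) , np.linalg.norm(a), np.degrees(np.arctan2(a[1],a[0])))
a=P['back_top']-P['wallfront'];print(np.degrees(np.arctan2(a[1],a[0])),np.linalg.norm(a))
a=P['back_bot']-P['boxfront'];print(np.degrees(np.arctan2(a[1],a[0])),np.linalg.norm(a))
a=P['panelR']-P['panelL'];print(np.degrees(np.arctan2(a[1],a[0])),np.linalg.norm(a))
g=lambda x,y:((x+.5)/5-.5+330,(y+.5)/5-.5+190)
c=[(93,134),(420,170),(385,538),(55,500)]
w=np.array([ray(p,g(*k),.012) for k in c]);print(w,w.mean(0))
for k in(0,1,2,3):
    a=w[(k+1)%4]-w[k];print(np.degrees(np.arctan2(a[1],a[0])),np.linalg.norm(a))
for c in([(152,168),(212,171),(200,314),(141,308)],[(305,184),(364,187),(350,328),(292,325)],[(133,338),(193,341),(179,484),(119,479)],[(286,354),(344,357),(330,500),(270,496)]):
    print(np.mean([ray(p,g(*k),.028) for k in c],0))
```

```text
boxfront [0.4408 0.169  0.056 ]
wallfront [0.663 0.183 0.056]
back_top [0.654  0.3569 0.056 ]
back_bot [0.4316 0.3418 0.056 ]
post [0.5913 0.134  0.058 ]
grip [0.5031 0.1561 0.085 ]
coverstart [0.6617 0.2056 0.056 ]
panelL [0.6491 0.1873 0.044 ]
panelR [0.5302 0.1778 0.044 ]
d2 [0.6101 0.2923 0.028 ]
d3 [0.5543 0.2888 0.028 ]
d1 [0.5599 0.2183 0.028 ]
yaw from mouth 93.59416837062139 0.22268038072073662 3.5941683706213774
92.97135096849803 0.17412678556608813
93.05254456294712 0.17299503184628323
-175.4239202265255 0.11930059712464065
[[ 0.5685 -0.1002  0.012 ]
 [ 0.553  -0.2408  0.012 ]
 [ 0.3956 -0.2237  0.012 ]
 [ 0.4115 -0.0834  0.012 ]] [ 0.4821 -0.162   0.012 ]
-96.28895060556708 0.14138574565934117
173.81878242675018 0.15834177402947078
83.50906513281076 0.14118376408439676
-6.107242527470034 0.15784457516649872
[ 0.5213 -0.1345  0.028 ]
[ 0.5146 -0.1987  0.028 ]
[ 0.4492 -0.1255  0.028 ]
[ 0.4424 -0.1893  0.028 ]
```

```bash
cat >> h.py <<'E'
O=np.array([.5905,.1779]);YD=np.radians(93.4)
lx=np.array([np.cos(YD),np.sin(YD)]);ly=np.array([-lx[1],lx[0]])
HD=-176.6;HP=-96.2
def dock(x,y): return O+lx*x+ly*y
def rem(x,y,z,h):
    s=r.sense();R=s['ee_rot'];p=s['tcp_pos'];hc=np.degrees(np.arctan2(R[1,1],R[0,1]))
    tw=-((h-hc+180)%360-180)
    a=np.radians(h);Y=np.array([np.cos(a),np.sin(a)]);Z=np.array([np.sin(a),-np.cos(a)])
    d=np.array([x,y])-p[:2]
    print('t %.1f tcp %s h %.2f tilt %s w %.3f F %s | twist %.2f (x8.5: %.2f) | after twist: x %.4f y %.4f z %.4f'%(s['time_s'],np.round(p,4),hc,np.round(R[:2,0],4),s['gripper_width'],np.round(s['wrist_force'],1),tw,tw/8.5,p[2]-z,d@Y,d@Z))
E
python3 -c "
from h import *
rem(*dock(-.0195,.0887),.067,HD); rem(*dock(-.0195,.0887),.067,-115.7)"
```

```text
t 0.7 tcp [0.2711 0.5631 0.2366] h -115.71 tilt [-0.  0.] w 1.002 F [-0.2  0.4  1.1] | twist 60.89 (x8.5: 7.16) | after twist: x 0.1696 y -0.2073 z -0.4230
t 0.7 tcp [0.2711 0.5631 0.2366] h -115.71 tilt [-0.  0.] w 1.002 F [-0.2  0.4  1.1] | twist -0.01 (x8.5: -0.00) | after twist: x 0.1696 y 0.2688 z -0.3868
```

Emit:
apply_moves(xyz=[[0, 0, 0], [0, 0, 0], [0, 0, 0], [0, 0, 0], [0, 0, 0], [0, 0, 0], [0, 0, 0], [0, 0, 0], [0, -0.02, -0.04], [0, -0.02, -0.04], [0, -0.02, -0.04], [0, -0.02, -0.04]], twist=[8.5, 8.5, 8.5, 8.5, 8.5, 8.5, 8.5, 1.4, 0, 0, 0, 0], claw=[1, 1, 1, 1, 1, 1, 1, 1, 1, 1, 1, 1])

```text
time_s: 1.85
tcp_pos: [0.3577, 0.4067, 0.2354]
ee_rot: [[0.001, -0.999, -0.048], [0.002, -0.048, 0.999], [-1.0, -0.001, 0.002]]
wrist_force: [1.0, -0.2, -0.5]
gripper_width: 0.999
```

```bash
python3 -c "
from h import *
rem(*dock(-.0195,.0887),.067,HD)"
```

```text
t 1.9 tcp [0.3577 0.4067 0.2354] h -177.27 tilt [0.0008 0.0016] w 0.999 F [ 1.  -0.2 -0.5] | twist -0.67 (x8.5: -0.08) | after twist: x 0.1684 y -0.1301 z -0.2617
```

Tracking is good. Approach above and descend.

Emit:
apply_moves(xyz=[[0, -0.022, -0.044], [0, -0.022, -0.044], [0, -0.022, -0.044], [0, -0.022, -0.044], [0, -0.022, -0.044], [0, -0.02, -0.042], [0, 0, 0]], twist=[-0.7, 0, 0, 0, 0, 0, 0], claw=[1, 1, 1, 1, 1, 1, 1])

```text
time_s: 2.55
tcp_pos: [0.5067, 0.1423, 0.2374]
ee_rot: [[0.006, -0.998, -0.058], [0.004, -0.058, 0.998], [-1.0, -0.006, 0.004]]
wrist_force: [0.6, -0.3, -0.3]
gripper_width: 0.996
```

Run:
```python
from h import *
rem(*dock(-.0195,.0887),.067,HD)
p=imaging.capture('scene');cv2.imwrite('pics/s1.png',cv2.resize(p['pixels'][200:400,260:480,::-1],None,fx=3,fy=3))
```

```text
t 2.5 tcp [0.5067 0.1423 0.2374] h -176.67 tilt [0.0055 0.0045] w 0.996 F [ 0.6 -0.3 -0.3] | twist -0.07 (x8.5: -0.01) | after twist: x 0.1704 y 0.0029 z 0.0111
```

View pics/s1.png

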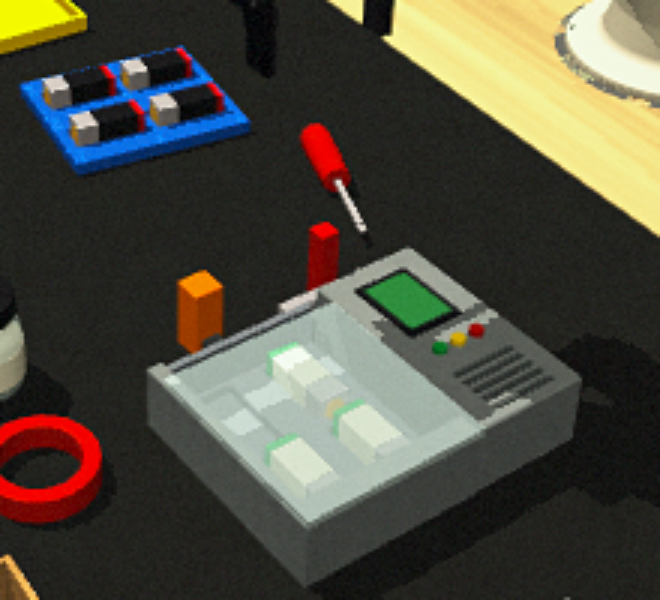

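Emit:
apply_moves(xyz=[[0.03, 0.003, 0.011], [0.045, 0, 0], [0.045, 0, 0], [0.03, 0, 0], [0, 0, 0]], twist=[0, 0, 0, 0, 0], claw=[1, 1, 1, 1, 1])

```text
time_s: 3.1
tcp_pos: [0.505, 0.1606, 0.0868]
ee_rot: [[0.015, -0.998, -0.063], [0.011, -0.063, 0.998], [-1.0, -0.015, 0.01]]
wrist_force: [-1.1, -0.4, 0.9]
gripper_width: 0.998
```

Run:
```python
from h import *
rem(*dock(-.0195,.0887),.067,HD)
```

```text
t 3.1 tcp [0.505  0.1606 0.0868] h -176.41 tilt [0.0146 0.0109] w 0.998 F [-1.1 -0.4  0.9] | twist 0.19 (x8.5: 0.02) | after twist: x 0.0198 y 0.0023 z -0.0073
```

Emit:
apply_moves(xyz=[[0.01, 0.002, -0.007], [0.01, 0, 0], [0, 0, 0], [0, 0, 0]], twist=[0, 0, 0, 0], claw=[1, 1, 1, 1])

```text
time_s: 3.5
tcp_pos: [0.5057, 0.1564, 0.0695]
ee_rot: [[0.021, -0.998, -0.067], [0.014, -0.067, 0.998], [-1.0, -0.022, 0.013]]
wrist_force: [0.3, 0.3, -0.3]
gripper_width: 0.999
```

Run:
```python
from h import *
rem(*dock(-.0195,.0887),.067,HD)
```

```text
t 3.5 tcp [0.5057 0.1564 0.0695] h -176.19 tilt [0.0213 0.0145] w 0.999 F [ 0.3  0.3 -0.3] | twist 0.41 (x8.5: 0.05) | after twist: x 0.0025 y 0.0028 z -0.0031
```

Emit:
apply_moves(xyz=[[0, 0, 0], [0, 0, 0], [0, 0, 0], [0, 0, 0], [0, 0, 0]], twist=[0, 0, 0, 0, 0], claw=[0, 0, 0, 0, 0])

```text
time_s: 4.0
tcp_pos: [0.5075, 0.1573, 0.0725]
ee_rot: [[0.027, -0.997, -0.067], [0.018, -0.066, 0.998], [-0.999, -0.028, 0.016]]
wrist_force: [-0.4, 0.8, -0.5]
gripper_width: 0.632
```

Run:
```python
from h import *
rem(*dock(-.0195,.0887),.067,HD)
```

```text
t 4.0 tcp [0.5075 0.1573 0.0725] h -176.19 tilt [0.0268 0.0178] w 0.632 F [-0.4  0.8 -0.5] | twist 0.41 (x8.5: 0.05) | after twist: x 0.0055 y 0.0046 z -0.0039
```

```bash
cat >> h.py <<'E'
def js():
    s=r.sense();print('t %.2f q %s eff %s tilt %s z %.4f'%(s['time_s'],np.round(s['joints'],3),np.round(s['effort'],2),np.round(s['ee_rot'][:2,0],4),s['tcp_pos'][2]))
E
python3 -c "
from h import *
js()"
```

```text
t 4.00 q [ 34.747  22.77  -25.908   0.057 -39.479 -30.966] eff [  0.   -34.33  13.39   3.01   0.06   0.  ] tilt [0.0268 0.0178] z 0.0725
```

Emit:
apply_moves(xyz=[[0.002, 0.004, -0.003], [0.003, 0, 0], [0, 0, 0]], twist=[0, 0, 0], claw=[0.5, 0.5, 0.5])

```text
time_s: 4.3
tcp_pos: [0.5034, 0.1537, 0.0669]
ee_rot: [[0.027, -0.997, -0.067], [0.018, -0.066, 0.998], [-0.999, -0.028, 0.016]]
wrist_force: [-0.4, 0.2, 0.7]
gripper_width: 0.51
```

```bash
python3 -c "
from h import *
js();imaging.capture('top');js();imaging.capture('top');js()"
```

```text
t 4.30 q [ 34.676  22.864 -26.895   0.046 -38.406 -30.899] eff [-1.000e-02 -3.413e+01  1.307e+01  2.930e+00  9.000e-02  0.000e+00] tilt [0.0266 0.0178] z 0.0669
t 4.35 q [ 34.678  22.854 -26.89    0.044 -38.421 -30.901] eff [ 1.000e-02 -3.404e+01  1.319e+01  2.970e+00  9.000e-02  0.000e+00] tilt [0.0266 0.0178] z 0.0670
t 4.40 q [ 34.677  22.849 -26.869   0.051 -38.425 -30.9  ] eff [-1.000e-02 -3.406e+01  1.302e+01  2.920e+00  6.000e-02  0.000e+00] tilt [0.027 0.018] z 0.0672
```

Emit:
apply_moves(xyz=[[0, 0, 0], [0, 0, 0], [0, 0, 0], [0, 0, 0]], twist=[0, 0, 0, 0], claw=[0.5, 0.5, 0.5, 0.5])

```text
time_s: 4.8
tcp_pos: [0.5038, 0.1541, 0.0672]
ee_rot: [[0.027, -0.997, -0.067], [0.018, -0.067, 0.998], [-0.999, -0.028, 0.016]]
wrist_force: [-0.4, 0.3, -0.4]
gripper_width: 0.495
```

```bash
python3 -c "
from h import *
js();imaging.capture('top');js()"
```

```text
t 4.80 q [ 34.681  22.862 -26.84    0.06  -38.422 -30.899] eff [ -0.   -34.09  13.1    2.94   0.06   0.  ] tilt [0.0273 0.0181] z 0.0672
t 4.85 q [ 34.679  22.862 -26.84    0.059 -38.423 -30.9  ] eff [ -0.   -34.09  13.08   2.93   0.06   0.  ] tilt [0.0273 0.0181] z 0.0672
```

Emit:
apply_moves(xyz=[[0, 0, 0], [0, 0, 0], [0, 0, 0], [0, 0, 0], [0, 0, 0], [0, 0, 0], [0, 0, 0]], twist=[0, 0, 0, 0, 0, 0, 0], claw=[0, 0, 0, 0, 0, 0, 0])

```text
time_s: 5.55
tcp_pos: [0.5043, 0.1542, 0.0674]
ee_rot: [[0.028, -0.997, -0.067], [0.018, -0.066, 0.998], [-0.999, -0.029, 0.016]]
wrist_force: [0.8, 0.8, -0.6]
gripper_width: 0.185
```

```bash
python3 -c "
from h import *
js();rem(*dock(-.0195,.1287),.067,HD)"
```

```text
t 5.55 q [ 34.669  22.88  -26.784   0.071 -38.434 -30.923] eff [  0.12 -34.4   12.81   2.91   0.13   0.06] tilt [0.0277 0.0182] z 0.0674
t 5.5 tcp [0.5043 0.1542 0.0674] h -176.21 tilt [0.0277 0.0182] w 0.185 F [ 0.8  0.8 -0.6] | twist 0.39 (x8.5: 0.05) | after twist: x 0.0004 y 0.0413 z -0.0010
```

Emit:
apply_moves(xyz=[[0, 0.007, 0], [0, 0.007, 0], [0, 0.007, 0], [0, 0.007, 0], [0, 0.007, 0], [0, 0.004, 0], [0, 0.002, 0], [0, 0.002, 0], [0, 0.002, 0]], twist=[0, 0, 0, 0, 0, 0, 0, 0, 0], claw=[0, 0, 0, 0, 0, 0, 0, 0, 0])

```text
time_s: 6.45
tcp_pos: [0.4667, 0.1521, 0.0673]
ee_rot: [[0.051, -0.996, -0.072], [0.024, -0.07, 0.997], [-0.998, -0.053, 0.02]]
wrist_force: [11.1, -4.3, -5.7]
gripper_width: 0.189
```

```bash
python3 -c "
from h import *
js();rem(*dock(-.0195,.1287),.067,HD)"
```

```text
t 6.45 q [ 37.479  19.519 -33.239   1.227 -34.081 -34.401] eff [  4.04 -33.15  10.35   0.95  -1.07   0.14] tilt [0.0511 0.0241] z 0.0673
t 6.5 tcp [0.4667 0.1521 0.0673] h -175.95 tilt [0.0511 0.0241] w 0.189 F [11.1 -4.3 -5.7] | twist 0.65 (x8.5: 0.08) | after twist: x 0.0003 y 0.0036 z -0.0011
```

Emit:
apply_moves(xyz=[[0, 0.004, 0], [0, 0.004, 0]], twist=[0, 0], claw=[0, 0])

```text
time_s: 6.65
tcp_pos: [0.4665, 0.1523, 0.0673]
ee_rot: [[0.066, -0.995, -0.075], [0.028, -0.073, 0.997], [-0.997, -0.068, 0.023]]
wrist_force: [21.7, -10.5, -12.0]
gripper_width: 0.187
```

Run:
```python
from h import *
js();rem(*dock(-.0195,.1287),.067,HD)
p=imaging.capture('scene');cv2.imwrite('pics/s2.png',cv2.resize(p['pixels'][200:400,260:480,::-1],None,fx=3,fy=3))
```

```text
t 6.65 q [ 37.748  19.176 -34.178   1.979 -32.667 -35.143] eff [  8.35 -35.33   9.44  -0.61  -2.04   0.2 ] tilt [0.0665 0.0279] z 0.0673
t 6.7 tcp [0.4665 0.1523 0.0673] h -175.81 tilt [0.0665 0.0279] w 0.187 F [ 21.7 -10.5 -12. ] | twist 0.79 (x8.5: 0.09) | after twist: x 0.0003 y 0.0034 z -0.0013
```

View pics/s2.png

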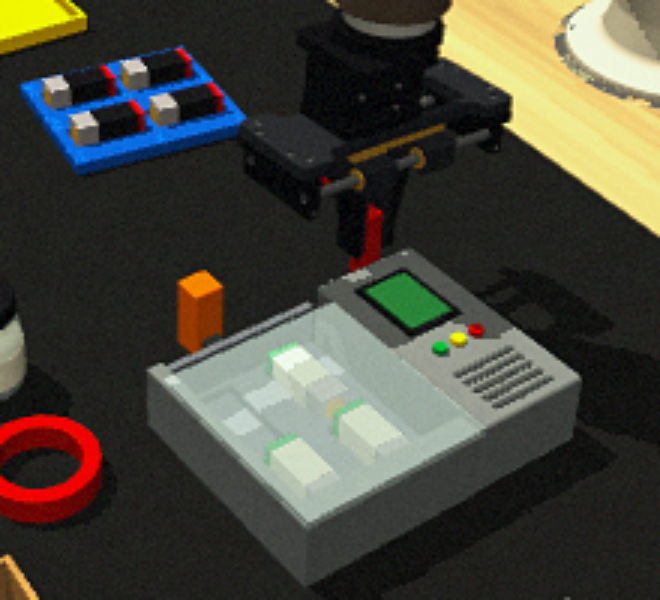

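Emit:
apply_moves(xyz=[[0, 0, 0], [0, 0, 0], [0, 0, 0], [0, 0, 0]], twist=[0, 0, 0, 0], claw=[0.6, 0.6, 0.6, 0.6])

```text
time_s: 7.1
tcp_pos: [0.4644, 0.1509, 0.066]
ee_rot: [[0.064, -0.995, -0.073], [0.027, -0.072, 0.997], [-0.998, -0.066, 0.022]]
wrist_force: [0.1, -0.9, 0.4]
gripper_width: 0.469
```

Run:
```python
from h import *
js();rem(*dock(-.0195,.1287),.067,HD)
```

```text
t 7.10 q [ 37.752  19.163 -34.456   1.925 -32.544 -35.184] eff [-1.000e-01 -2.986e+01  1.222e+01  2.720e+00  1.300e-01  1.000e-02] tilt [0.0642 0.0268] z 0.0660
t 7.1 tcp [0.4644 0.1509 0.066 ] h -175.89 tilt [0.0642 0.0268] w 0.469 F [ 0.1 -0.9  0.4] | twist 0.71 (x8.5: 0.08) | after twist: x -0.0010 y 0.0012 z -0.0000
```

Emit:
apply_moves(xyz=[[-0.03, 0, 0], [-0.03, 0, 0], [-0.03, 0, 0], [-0.03, 0, 0], [0, 0, 0], [0, 0, 0]], twist=[0, 0, 0, 0, 0, 0], claw=[1, 1, 1, 1, 1, 1])

```text
time_s: 7.7
tcp_pos: [0.4526, 0.1479, 0.189]
ee_rot: [[0.059, -0.995, -0.076], [0.025, -0.074, 0.997], [-0.998, -0.06, 0.021]]
wrist_force: [0.1, -0.1, -0.9]
gripper_width: 0.968
```

Run:
```python
from h import *
js();rem(*dock(-.045,0),.04,HD)
```

```text
t 7.70 q [ 38.313   8.256 -26.678   1.203 -51.541 -34.725] eff [ 1.000e-02 -2.526e+01  1.739e+01  3.920e+00  1.400e-01  1.000e-02] tilt [0.0585 0.0253] z 0.1890
t 7.7 tcp [0.4526 0.1479 0.189 ] h -175.73 tilt [0.0585 0.0253] w 0.968 F [ 0.1 -0.1 -0.9] | twist 0.87 (x8.5: 0.10) | after twist: x 0.1490 y -0.1394 z -0.0232
```

Run:
```python
from h import *
rem(.402,.25,.035,HD)
```

```text
t 7.7 tcp [0.4526 0.1479 0.189 ] h -175.73 tilt [0.0585 0.0253] w 0.968 F [ 0.1 -0.1 -0.9] | twist 0.87 (x8.5: 0.10) | after twist: x 0.1540 y 0.0445 z 0.1049
```

Emit:
apply_moves(xyz=[[0, 0.018, 0.035], [0, 0.018, 0.035], [0, 0.014, 0.03], [0.04, 0, 0], [0.04, 0, 0], [0.04, 0, 0], [0.02, 0, 0], [0, 0, 0], [0, 0, 0]], twist=[0.9, 0, 0, 0, 0, 0, 0, 0, 0], claw=[0, 0, 0, 0, 0, 0, 0, 0, 0])

```text
time_s: 8.6
tcp_pos: [0.3987, 0.25, 0.0386]
ee_rot: [[0.052, -0.997, -0.061], [0.019, -0.06, 0.998], [-0.998, -0.053, 0.016]]
wrist_force: [0.4, -0.2, 0.1]
gripper_width: 0.266
```

Run:
```python
from h import *
rem(.4205,.25,.035,HD)
```

```text
t 8.6 tcp [0.3987 0.25   0.0386] h -176.56 tilt [0.0523 0.0193] w 0.266 F [ 0.4 -0.2  0.1] | twist 0.04 (x8.5: 0.00) | after twist: x 0.0036 y -0.0218 z -0.0013
```

Emit:
apply_moves(xyz=[[0.002, -0.006, 0], [0, -0.003, 0], [0, 0, 0], [0, -0.006, 0], [0, -0.006, 0], [0, -0.006, 0], [0, -0.006, 0]], twist=[0, 0, 0, 0, 0, 0, 0], claw=[0, 0, 0, 0, 0, 0, 0])

```text
time_s: 9.3
tcp_pos: [0.4266, 0.2528, 0.0421]
ee_rot: [[0.043, -0.997, -0.057], [0.021, -0.056, 0.998], [-0.999, -0.044, 0.019]]
wrist_force: [-51.3, 22.3, 24.5]
gripper_width: 0.007
```

Run:
```python
from h import *
rem(.4205,.25,.035,HD)
```

```text
t 9.3 tcp [0.4266 0.2528 0.0421] h -176.80 tilt [0.043  0.0215] w 0.007 F [-51.3  22.3  24.5] | twist -0.20 (x8.5: -0.02) | after twist: x 0.0071 y 0.0062 z -0.0025
```

Emit:
apply_moves(xyz=[[0.001, -0.004, 0], [0.001, -0.004, 0], [0.001, -0.004, 0], [0.001, -0.004, 0]], twist=[0, 0, 0, 0], claw=[0, 0, 0, 0])

```text
time_s: 9.7
tcp_pos: [0.4259, 0.253, 0.0423]
ee_rot: [[0.016, -0.998, -0.056], [0.012, -0.056, 0.998], [-1.0, -0.017, 0.011]]
wrist_force: [-24.9, 7.0, 19.3]
gripper_width: 0.005
```

Run:
```python
from h import *
rem(.4205,.25,.035,HD)
```

```text
t 9.7 tcp [0.4259 0.253  0.0423] h -176.80 tilt [0.0161 0.0122] w 0.005 F [-24.9   7.   19.3] | twist -0.20 (x8.5: -0.02) | after twist: x 0.0073 y 0.0055 z -0.0027
```

Excellent, this squares the tool. Two more rows.

Emit:
apply_moves(xyz=[[0, -0.004, 0], [0, -0.004, 0], [0, -0.002, 0], [0, 0.004, 0]], twist=[0, 0, 0, 0], claw=[0, 0, 0, 0])

```text
time_s: 10.1
tcp_pos: [0.4214, 0.2535, 0.043]
ee_rot: [[-0.001, -0.999, -0.055], [0.008, -0.055, 0.998], [-1.0, 0.001, 0.008]]
wrist_force: [0.6, 0.6, -0.2]
gripper_width: 0.006
```

Run:
```python
from h import *
rem(.4205,.25,.035,HD)
```

```text
t 10.1 tcp [0.4214 0.2535 0.043 ] h -176.86 tilt [-0.0014  0.0082] w 0.006 F [ 0.6  0.6 -0.2] | twist -0.26 (x8.5: -0.03) | after twist: x 0.0080 y 0.0012 z -0.0035
```

Emit:
apply_moves(xyz=[[-0.01, 0.006, 0], [-0.04, 0, 0], [-0.04, 0, 0], [-0.02, 0, 0], [0, -0.03, -0.02], [0, -0.04, -0.03], [0, -0.04, -0.03], [0, -0.04, -0.03], [0, -0.02, 0], [0, 0, 0]], twist=[0, 0, 0, 0, 0, 0, 0, 0, 0, 0], claw=[0, 0, 0, 1, 1, 1, 1, 1, 1, 1])

```text
time_s: 11.1
tcp_pos: [0.5985, 0.1475, 0.1669]
ee_rot: [[0.013, -0.998, -0.057], [0.012, -0.057, 0.998], [-1.0, -0.014, 0.011]]
wrist_force: [-0.5, 0.4, 0.1]
gripper_width: 0.56
```

Run:
```python
from h import *
rem(*dock(-.045,0),.04,HD)
p=imaging.capture('top');im=p['pixels'][:,:,::-1]
save(p,'t3.png')
cv2.imwrite('pics/dock3.png',cv2.resize(im[160:290,120:260],None,fx=4.5,fy=4.5,interpolation=cv2.INTER_CUBIC))
```

```text
t 11.1 tcp [0.5985 0.1475 0.1669] h -176.72 tilt [0.0131 0.0122] w 0.560 F [-0.5  0.4  0.1] | twist -0.12 (x8.5: -0.01) | after twist: x 0.1269 y 0.0062 z -0.0142
```

View pics/t3.png

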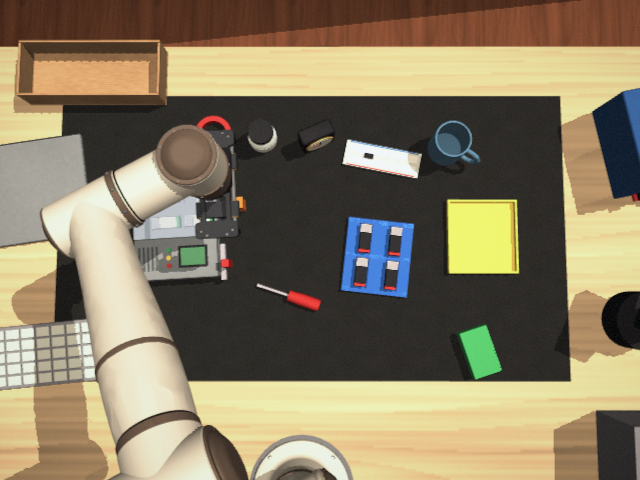

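Emit:
apply_moves(xyz=[[0.03, 0.006, -0.014], [0.03, 0, 0], [0.03, 0, 0], [0.02, 0, 0], [0, 0, 0]], twist=[0, 0, 0, 0, 0], claw=[0.7, 0.7, 0.7, 0.7, 0.7])

```text
time_s: 11.65
tcp_pos: [0.5893, 0.1351, 0.0579]
ee_rot: [[0.015, -0.998, -0.06], [0.014, -0.06, 0.998], [-1.0, -0.016, 0.013]]
wrist_force: [-0.2, -0.0, 0.3]
gripper_width: 0.698
```

Run:
```python
from h import *
rem(*dock(-.045,0.001),.04,HD)
```

```text
t 11.7 tcp [0.5893 0.1351 0.0579] h -176.56 tilt [0.0152 0.0138] w 0.698 F [-0.2 -0.   0.3] | twist 0.04 (x8.5: 0.00) | after twist: x 0.0179 y -0.0027 z -0.0023
```

Emit:
apply_moves(xyz=[[0.01, -0.002, -0.002], [0.008, 0, 0], [0, 0, 0], [0, 0, 0], [0, 0, 0], [0, 0, 0], [0, 0, 0], [0, 0, 0], [0, 0, 0]], twist=[0, 0, 0, 0, 0, 0, 0, 0, 0], claw=[0.7, 0.7, 0, 0, 0, 0, 0, 0, 0])

```text
time_s: 12.55
tcp_pos: [0.5933, 0.1355, 0.0448]
ee_rot: [[0.023, -0.998, -0.063], [0.017, -0.062, 0.998], [-1.0, -0.024, 0.016]]
wrist_force: [0.4, 1.1, -1.1]
gripper_width: 0.276
```

Run:
```python
from h import *
rem(*dock(-.186,0.0),.04,HD)
```

```text
t 12.6 tcp [0.5933 0.1355 0.0448] h -176.43 tilt [0.0233 0.0172] w 0.276 F [ 0.4  1.1 -1.1] | twist 0.17 (x8.5: 0.02) | after twist: x 0.0048 y 0.0003 z -0.1435
```

Emit:
apply_moves(xyz=[[-0.0002, 0, -0.006], [-0.0002, 0, -0.012], [-0.0002, 0, -0.013], [-0.0002, 0, -0.013], [-0.0002, 0, -0.013], [-0.0002, 0, -0.013], [-0.0002, 0, -0.013], [-0.0002, 0, -0.013], [-0.0002, 0, -0.013], [-0.0002, 0, -0.013], [-0.0002, 0, -0.01], [0, 0, -0.002]], twist=[0, 0, 0, 0, 0, 0, 0, 0, 0, 0, 0, 0], claw=[0, 0, 0, 0, 0, 0, 0, 0, 0, 0, 0, 0])

```text
time_s: 13.75
tcp_pos: [0.6017, -0.0089, 0.0448]
ee_rot: [[0.023, -0.998, -0.059], [0.02, -0.058, 0.998], [-1.0, -0.024, 0.019]]
wrist_force: [-0.9, 3.5, 1.3]
gripper_width: 0.274
```

Run:
```python
from h import *
rem(*dock(-.184,0.0),.04,HD)
```

```text
t 13.8 tcp [ 0.6017 -0.0089  0.0448] h -176.65 tilt [0.0233 0.0203] w 0.274 F [-0.9  3.5  1.3] | twist -0.05 (x8.5: -0.01) | after twist: x 0.0048 y 0.0001 z 0.0031
```

Emit:
apply_moves(xyz=[[0, 0, 0.004], [0, 0, 0], [0, 0, 0], [0, 0, 0], [0, 0, 0], [0, 0, 0], [-0.03, 0, 0], [-0.04, 0, 0], [-0.04, 0, 0], [-0.02, 0, 0], [0, 0, 0]], twist=[0, 0, 0, 0, 0, 0, 0, 0, 0, 0, 0], claw=[0, 0, 0.6, 0.6, 0.6, 0.6, 0.6, 0.6, 0.6, 0.6, 0.6])

```text
time_s: 14.85
tcp_pos: [0.5977, -0.0077, 0.1776]
ee_rot: [[0.019, -0.998, -0.064], [0.016, -0.064, 0.998], [-1.0, -0.02, 0.015]]
wrist_force: [1.1, 0.3, 0.3]
gripper_width: 0.598
```

Run:
```python
from h import *
rem(*dock(-.186,0.0),.04,HD)
p=imaging.capture('top');im=p['pixels'][:,:,::-1]
cv2.imwrite('pics/t4.png',cv2.resize(im[130:310,120:360],None,fx=3.3,fy=3.3,interpolation=cv2.INTER_CUBIC))
```

```text
t 14.8 tcp [ 0.5977 -0.0077  0.1776] h -176.35 tilt [0.0187 0.0161] w 0.598 F [1.1 0.3 0.3] | twist 0.25 (x8.5: 0.03) | after twist: x 0.1376 y -0.0038 z -0.0003
```

View pics/t4.png

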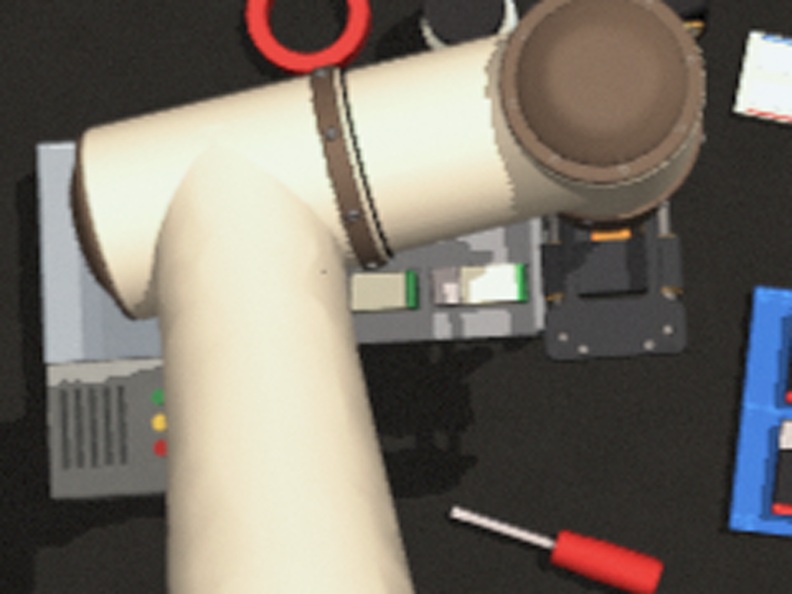

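Run:
```python
from h import *
p=imaging.capture('scene');im=p['pixels'][:,:,::-1]
cv2.imwrite('pics/s4.png',cv2.resize(im[180:400,240:480],None,fx=3,fy=3,interpolation=cv2.INTER_CUBIC)[:600])
d=.1408
for n,X in {'d1':(.0425,.028),'d2':(.1135,-.028),'d3':(.1135,.028)}.items():
    u=proj(p,[*dock(X[0]-d,X[1]),.028]);print(n,dock(X[0]-d,X[1]),u,(u-[240,180])*3)
```

```text
d1 [0.5683791  0.07811245] [323.734734   288.55079699] [251.20420201 325.65239096]
d2 [0.62006978 0.15230863] [320.76476943 315.19591357] [242.29430828 405.5877407 ]
d3 [0.56416835 0.14898747] [342.65310684 305.47266998] [307.95932053 376.41800993]
```

View pics/s4.png

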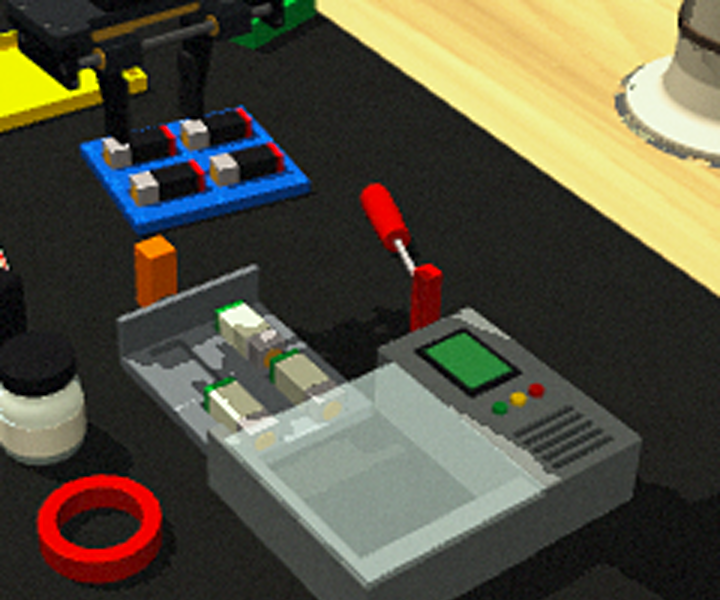

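```bash
cat >> h.py <<'E'
D=.1408
def T(x,y): return dock(x-D,y)
N=[(.0425,-.028),(.0425,.028),(.1135,-.028),(.1135,.028)]
E
python3 - <<'E'
from h import *
rem(*T(*N[1]),.030,HD)
E
```

```text
t 14.9 tcp [ 0.5959 -0.0079  0.1743] h -176.39 tilt [0.0127 0.0157] w 0.603 F [ 0.2  0.1 -0.6] | twist 0.21 (x8.5: 0.02) | after twist: x 0.1443 y 0.0224 z 0.0875
```

Emit:
apply_moves(xyz=[[0, 0.011, 0.044], [0, 0.011, 0.043], [0, 0, 0], [0.03, 0, 0], [0.03, 0, 0], [0.03, 0, 0], [0, 0, 0]], twist=[0.2, 0, 0, 0, 0, 0, 0], claw=[0.5, 0.5, 0.5, 0.5, 0.5, 0.5, 0.5])

```text
time_s: 15.65
tcp_pos: [0.5623, 0.0793, 0.071]
ee_rot: [[-0.006, -0.998, -0.057], [0.01, -0.057, 0.998], [-1.0, 0.005, 0.01]]
wrist_force: [0.0, -0.9, -0.3]
gripper_width: 0.507
```

Run:
```python
from h import *
rem(*T(*N[1]),.030,HD)
```

```text
t 15.7 tcp [0.5623 0.0793 0.071 ] h -176.74 tilt [-0.0056  0.0099] w 0.507 F [ 0.  -0.9 -0.3] | twist -0.14 (x8.5: -0.02) | after twist: x 0.0410 y -0.0060 z -0.0015
```

Emit:
apply_moves(xyz=[[0, -0.006, -0.0015], [0.015, 0, 0], [0.015, 0, 0], [0.008, 0, 0], [0, 0, 0]], twist=[-0.1, 0, 0, 0, 0], claw=[0.5, 0.5, 0.5, 0.5, 0.5])

```text
time_s: 16.15
tcp_pos: [0.5728, 0.0776, 0.0349]
ee_rot: [[-0.001, -0.998, -0.059], [0.01, -0.059, 0.998], [-1.0, -0.0, 0.01]]
wrist_force: [-0.0, -0.4, 0.2]
gripper_width: 0.5
```

Run:
```python
from h import *
rem(*T(*N[1]),.030,HD)
```

```text
t 16.1 tcp [0.5728 0.0776 0.0349] h -176.59 tilt [-0.0006  0.0099] w 0.500 F [-0.  -0.4  0.2] | twist 0.01 (x8.5: 0.00) | after twist: x 0.0049 y 0.0044 z 0.0008
```

Emit:
apply_moves(xyz=[[0.003, 0.003, 0.001], [0.002, 0.001, 0], [0, 0, 0], [0, 0, 0], [0, 0, 0], [0, 0, 0], [0, 0, 0]], twist=[0, 0, 0, 0, 0, 0, 0], claw=[0.5, 0.5, 0.5, 0, 0, 0, 0])

```text
time_s: 16.85
tcp_pos: [0.5708, 0.0791, 0.0334]
ee_rot: [[0.006, -0.998, -0.06], [0.012, -0.06, 0.998], [-1.0, -0.006, 0.012]]
wrist_force: [-0.1, -0.7, -1.0]
gripper_width: 0.278
```

Run:
```python
from h import *
rem(*T(*N[1]),.030,HD)
```

```text
t 16.9 tcp [0.5708 0.0791 0.0334] h -176.55 tilt [0.0057 0.012 ] w 0.278 F [-0.1 -0.7 -1. ] | twist 0.05 (x8.5: 0.01) | after twist: x 0.0034 y 0.0025 z -0.0008
```

Emit:
apply_moves(xyz=[[-0.015, 0, 0], [-0.03, 0, 0], [-0.03, 0, 0], [-0.02, 0, 0], [0, 0, 0]], twist=[0, 0, 0, 0, 0], claw=[0, 0, 0, 0, 0])

```text
time_s: 17.35
tcp_pos: [0.569, 0.0774, 0.1296]
ee_rot: [[0.001, -0.998, -0.06], [0.01, -0.06, 0.998], [-1.0, -0.001, 0.01]]
wrist_force: [-0.4, -0.3, -0.2]
gripper_width: 0.27
```

Run:
```python
from h import *
rem(.486,-.350,.035,HD)
```

```text
t 17.4 tcp [0.569  0.0774 0.1296] h -176.58 tilt [0.0007 0.0101] w 0.270 F [-0.4 -0.3 -0.2] | twist 0.02 (x8.5: 0.00) | after twist: x 0.0946 y 0.1082 z -0.4218
```

Emit:
apply_moves(xyz=[[0, 0.005, -0.025], [0, 0.011, -0.044], [0, 0.011, -0.044], [0, 0.011, -0.044], [0, 0.011, -0.044], [0, 0.011, -0.044], [0, 0.011, -0.044], [0, 0.011, -0.044], [0, 0.011, -0.044], [0, 0.006, -0.02], [0, 0, 0]], twist=[0, 0, 0, 0, 0, 0, 0, 0, 0, 0, 0], claw=[0, 0, 0, 0, 0, 0, 0, 0, 0, 0, 0])

```text
time_s: 18.45
tcp_pos: [0.4869, -0.3369, 0.1124]
ee_rot: [[-0.013, -0.998, -0.062], [0.016, -0.062, 0.998], [-1.0, 0.012, 0.017]]
wrist_force: [0.1, 0.5, -0.7]
gripper_width: 0.27
```

Run:
```python
from h import *
rem(.486,-.350,.035,HD)
p=imaging.capture('top');save(p,'t5.png')
```

```text
t 18.4 tcp [ 0.4869 -0.3369  0.1124] h -176.43 tilt [-0.0131  0.0163] w 0.270 F [ 0.1  0.5 -0.7] | twist 0.17 (x8.5: 0.02) | after twist: x 0.0774 y 0.0017 z -0.0130
```

View pics/t5.png

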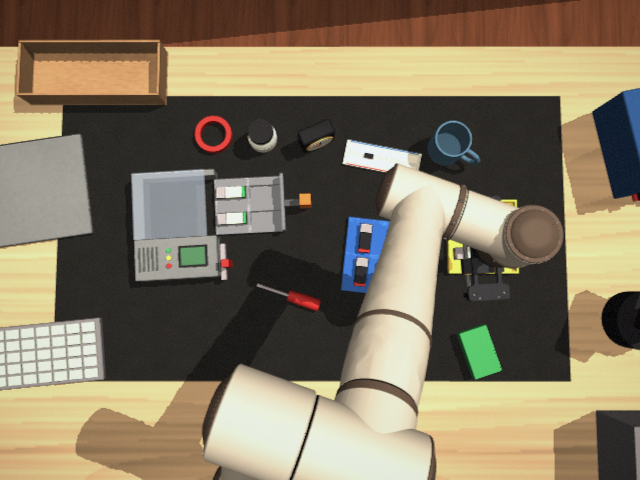

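Emit:
apply_moves(xyz=[[0.02, 0.001, -0.012], [0.025, 0, 0], [0.02, 0, 0], [0.008, 0, 0], [0, 0, 0]], twist=[0, 0, 0, 0, 0], claw=[0, 0, 0, 0, 0])

```text
time_s: 19.0
tcp_pos: [0.4887, -0.3451, 0.0386]
ee_rot: [[-0.011, -0.997, -0.071], [0.012, -0.072, 0.997], [-1.0, 0.01, 0.012]]
wrist_force: [-1.1, -1.5, 2.4]
gripper_width: 0.268
```

Run:
```python
from h import *
rem(.486,-.350,.035,HD)
p=imaging.capture('top');im=p['pixels'][:,:,::-1]
cv2.imwrite('pics/t6.png',cv2.resize(im[160:290,180:320],None,fx=5,fy=5,interpolation=cv2.INTER_CUBIC)[:600])
for n,q in(('post',(.0-.045,0,.058)),('n0',(.0425,-.028,.004)),('d2',(.1135,-.028,.028)),('d3',(.1135,.028,.028)),('pL',(0,-.06,.044)),('pR',(0,.06,.044))):
    u=proj(p,[*T(q[0],q[1]),q[2]]);print(n,u,(u-[180,160]+.5)*5-.5)
```

```text
t 19.0 tcp [ 0.4887 -0.3451  0.0386] h -175.90 tilt [-0.0109  0.0116] w 0.268 F [-1.1 -1.5  2.4] | twist 0.70 (x8.5: 0.08) | after twist: x 0.0036 y 0.0030 z -0.0047
post [304.77360182 197.96546204] [625.86800908 191.82731022]
n0 [264.37770211 191.3048494 ] [423.88851055 158.52424702]
d2 [230.21813843 191.42546765] [253.09069216 159.12733824]
d3 [231.41320046 217.42606593] [259.06600232 289.13032965]
pL [282.06077051 172.15290119] [512.30385255  62.76450593]
pR [285.10635415 228.50006097] [527.53177076 344.50030486]
```

View pics/t6.png

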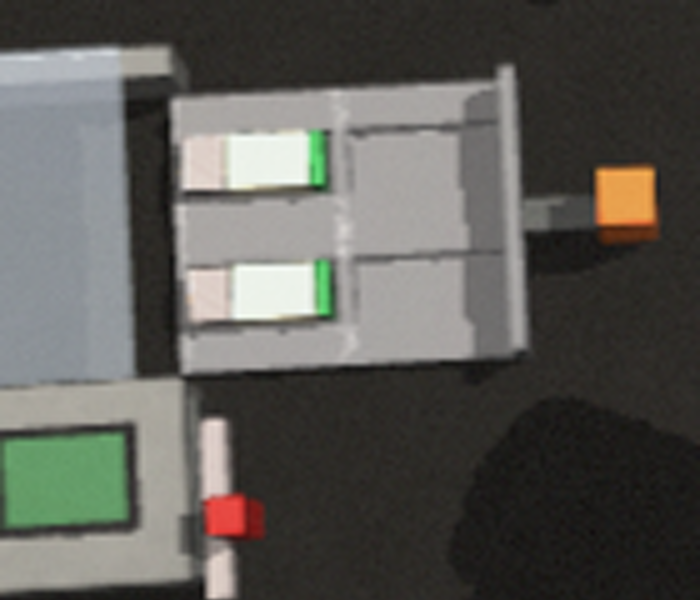

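Emit:
apply_moves(xyz=[[0.002, 0, 0], [0, 0, 0], [0, 0, 0], [0, 0, 0], [-0.02, 0, 0], [-0.03, 0, 0], [-0.03, 0, 0], [0, 0, 0]], twist=[0.7, 0, 0, 0, 0, 0, 0, 0], claw=[0, 0.42, 0.42, 0.42, 0.42, 0.42, 0.42, 0.42])

```text
time_s: 19.85
tcp_pos: [0.4901, -0.341, 0.1185]
ee_rot: [[-0.014, -0.998, -0.062], [0.015, -0.062, 0.998], [-1.0, 0.013, 0.016]]
wrist_force: [0.2, 0.2, 0.9]
gripper_width: 0.419
```

Run:
```python
from h import *
rem(*T(*N[3]),.032,HD)
p=imaging.capture('scene');im=p['pixels'][:,:,::-1]
cv2.imwrite('pics/s6.png',cv2.resize(im[150:350,180:400],None,fx=3,fy=3,interpolation=cv2.INTER_CUBIC)[:600])
```

```text
t 19.9 tcp [ 0.4901 -0.341   0.1185] h -176.42 tilt [-0.0144  0.0151] w 0.419 F [0.2 0.2 0.9] | twist 0.18 (x8.5: 0.02) | after twist: x 0.0865 y -0.1029 z 0.4847
```

View pics/s6.png

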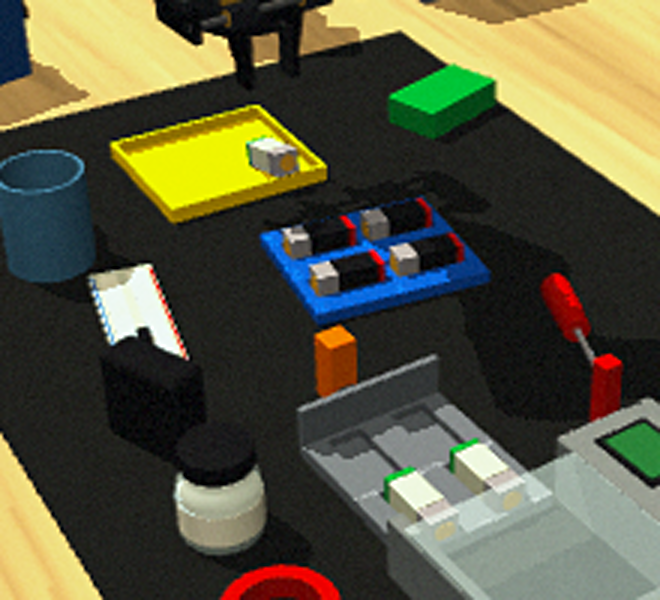

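Emit:
apply_moves(xyz=[[0, -0.005, 0.025], [0, -0.01, 0.046], [0, -0.01, 0.046], [0, -0.01, 0.046], [0, -0.01, 0.046], [0, -0.01, 0.046], [0, -0.01, 0.046], [0, -0.01, 0.046], [0, -0.01, 0.046], [0, -0.01, 0.046], [0, -0.006, 0.03], [0, 0, 0]], twist=[0.2, 0, 0, 0, 0, 0, 0, 0, 0, 0, 0, 0], claw=[0.5, 0.5, 0.5, 0.5, 0.5, 0.5, 0.5, 0.5, 0.5, 0.5, 0.5, 0.5])

```text
time_s: 21.1
tcp_pos: [0.5581, 0.154, 0.1089]
ee_rot: [[-0.04, -0.998, -0.051], [0.019, -0.051, 0.998], [-0.999, 0.039, 0.021]]
wrist_force: [-0.9, -0.1, -1.1]
gripper_width: 0.497
```

Run:
```python
from h import *
rem(*T(*N[3]),.032,HD)
```

```text
t 21.1 tcp [0.5581 0.154  0.1089] h -177.05 tilt [-0.0399  0.0194] w 0.497 F [-0.9 -0.1 -1.1] | twist -0.45 (x8.5: -0.05) | after twist: x 0.0769 y -0.0057 z -0.0054
```

Emit:
apply_moves(xyz=[[0.015, -0.004, -0.004], [0.02, -0.002, -0.002], [0.02, 0, 0], [0.01, 0, 0], [0, 0, 0], [0, 0, 0]], twist=[-0.4, 0, 0, 0, 0, 0], claw=[0.5, 0.5, 0.5, 0.5, 0.5, 0.5])

```text
time_s: 21.7
tcp_pos: [0.5575, 0.1482, 0.0365]
ee_rot: [[-0.049, -0.997, -0.058], [0.016, -0.059, 0.998], [-0.999, 0.048, 0.019]]
wrist_force: [0.1, 0.5, -0.1]
gripper_width: 0.502
```

Run:
```python
from h import *
rem(*T(*N[3]),.032,HD)
```

```text
t 21.7 tcp [0.5575 0.1482 0.0365] h -176.62 tilt [-0.0494  0.016 ] w 0.502 F [ 0.1  0.5 -0.1] | twist -0.02 (x8.5: -0.00) | after twist: x 0.0045 y -0.0067 z 0.0004
```

Emit:
apply_moves(xyz=[[0.001, -0.004, 0], [0.001, -0.001, 0], [0, 0, 0], [0, 0, 0], [0, 0, 0], [0, 0, 0], [0, 0, 0]], twist=[0, 0, 0, 0, 0, 0, 0], claw=[0.5, 0.5, 0.5, 0, 0, 0, 0])

```text
time_s: 22.4
tcp_pos: [0.5648, 0.1491, 0.0375]
ee_rot: [[-0.044, -0.997, -0.058], [0.019, -0.059, 0.998], [-0.999, 0.042, 0.021]]
wrist_force: [-1.1, 0.8, -0.3]
gripper_width: 0.27
```

Run:
```python
from h import *
rem(*T(*N[3]),.032,HD)
```

```text
t 22.4 tcp [0.5648 0.1491 0.0375] h -176.62 tilt [-0.0435  0.0189] w 0.270 F [-1.1  0.8 -0.3] | twist -0.02 (x8.5: -0.00) | after twist: x 0.0055 y 0.0006 z -0.0001
```

Emit:
apply_moves(xyz=[[0, 0, 0], [0, 0, 0], [0.004, 0, 0], [0.003, 0, 0], [0.001, 0, 0], [0, 0, 0], [0, 0, 0]], twist=[0, 0, 0, 0, 0, 0, 0], claw=[0.38, 0.38, 0.38, 0.38, 0, 0, 0])

```text
time_s: 23.1
tcp_pos: [0.5642, 0.1492, 0.0286]
ee_rot: [[-0.044, -0.997, -0.058], [0.019, -0.059, 0.998], [-0.999, 0.043, 0.021]]
wrist_force: [0.7, 0.7, 1.6]
gripper_width: 0.271
```

Run:
```python
from h import *
rem(*T(*N[3]),.032,HD)
```

```text
t 23.1 tcp [0.5642 0.1492 0.0286] h -176.61 tilt [-0.044   0.0186] w 0.271 F [0.7 0.7 1.6] | twist -0.01 (x8.5: -0.00) | after twist: x -0.0034 y 0.0001 z -0.0002
```

Good grip. Lift and carry to bin place B (.562,-.345).

Emit:
apply_moves(xyz=[[-0.015, 0, 0], [-0.03, 0, 0], [-0.03, 0, 0], [-0.02, 0, 0], [0, 0, 0], [0, 0.001, -0.025], [0, 0.002, -0.045], [0, 0.002, -0.045], [0, 0.002, -0.045], [0, 0.002, -0.045], [0, 0.002, -0.045], [0, 0.002, -0.045]], twist=[0, 0, 0, 0, 0, 0, 0, 0, 0, 0, 0, 0], claw=[0, 0, 0, 0, 0, 0, 0, 0, 0, 0, 0, 0])

```text
time_s: 24.3
tcp_pos: [0.5701, -0.1517, 0.1131]
ee_rot: [[-0.054, -0.996, -0.068], [0.019, -0.069, 0.997], [-0.998, 0.053, 0.023]]
wrist_force: [0.8, -0.8, 0.3]
gripper_width: 0.275
```

Run:
```python
from h import *
rem(.562,-.345,.032,HD)
```

```text
t 24.3 tcp [ 0.5701 -0.1517  0.1131] h -176.02 tilt [-0.0541  0.019 ] w 0.275 F [ 0.8 -0.8  0.3] | twist 0.58 (x8.5: 0.07) | after twist: x 0.0811 y 0.0195 z -0.1924
```

Emit:
apply_moves(xyz=[[0, 0.005, -0.045], [0, 0.005, -0.045], [0, 0.005, -0.045], [0, 0.004, -0.04], [0, 0, -0.01], [0.02, 0, 0], [0.025, 0, 0], [0.015, 0, 0], [0.005, 0, 0], [0, 0, 0]], twist=[0.6, 0, 0, 0, 0, 0, 0, 0, 0, 0], claw=[0, 0, 0, 0, 0, 0, 0, 0, 0, 0])

```text
time_s: 25.3
tcp_pos: [0.5508, -0.3483, 0.0304]
ee_rot: [[-0.066, -0.997, -0.047], [0.024, -0.049, 0.999], [-0.998, 0.065, 0.027]]
wrist_force: [0.3, -2.9, 0.7]
gripper_width: 0.27
```

Run:
```python
from h import *
rem(.562,-.345,.030,HD)
p=imaging.capture('scene');im=p['pixels'][:,:,::-1]
cv2.imwrite('pics/s7.png',cv2.resize(im[150:350,180:400],None,fx=3,fy=3,interpolation=cv2.INTER_CUBIC)[:600])
```

```text
t 25.3 tcp [ 0.5508 -0.3483  0.0304] h -177.21 tilt [-0.0663  0.024 ] w 0.270 F [ 0.3 -2.9  0.7] | twist -0.61 (x8.5: -0.07) | after twist: x 0.0004 y -0.0114 z 0.0026
```

View pics/s7.png

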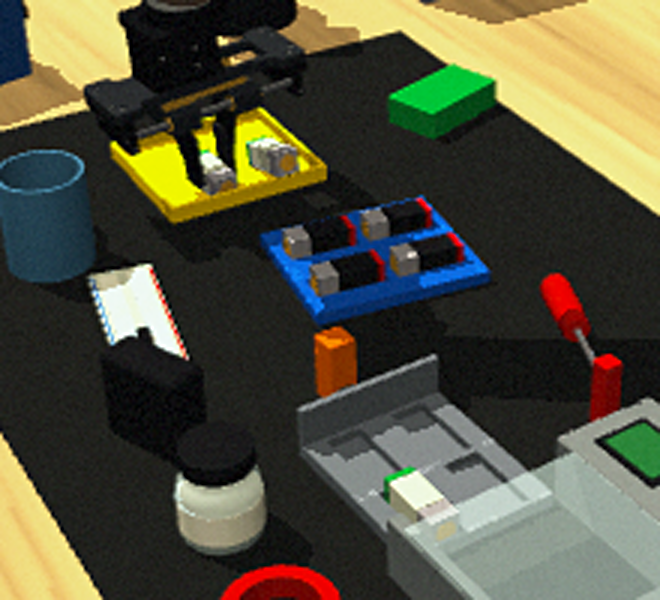

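Emit:
apply_moves(xyz=[[0, 0, 0], [0, 0, 0], [0, 0, 0], [-0.015, 0, 0], [-0.02, 0, 0], [0, 0.01, -0.03], [0, 0.01, -0.03], [0, 0.01, -0.01], [0, 0.005, 0], [0, 0, 0]], twist=[0, 0, 0, 0, 0, -0.6, 0, 0, 0, 0], claw=[0.42, 0.42, 0.42, 0.42, 0.42, 0, 0, 0, 0, 0])

```text
time_s: 26.35
tcp_pos: [0.5239, -0.4187, 0.0726]
ee_rot: [[-0.06, -0.996, -0.062], [0.025, -0.064, 0.998], [-0.998, 0.058, 0.028]]
wrist_force: [-0.0, -0.5, -0.6]
gripper_width: 0.062
```

Run:
```python
from h import *
rem(.480,-.42,.023,HD)
```

```text
t 26.4 tcp [ 0.5239 -0.4187  0.0726] h -176.34 tilt [-0.0596  0.0245] w 0.062 F [-0.  -0.5 -0.6] | twist 0.26 (x8.5: 0.03) | after twist: x 0.0496 y 0.0439 z 0.0013
```

Emit:
apply_moves(xyz=[[0.01, 0.015, 0], [0.02, 0.015, 0], [0.018, 0.003, 0], [0.002, 0, 0], [0, 0.005, 0], [0, 0.005, 0], [0, 0.005, 0]], twist=[0, 0, 0, 0, 0, 0, 0], claw=[0, 0, 0, 0, 0, 0, 0])

```text
time_s: 27.05
tcp_pos: [0.4756, -0.4155, 0.0272]
ee_rot: [[-0.055, -0.996, -0.07], [0.022, -0.072, 0.997], [-0.998, 0.054, 0.026]]
wrist_force: [0.6, 0.5, 0.4]
gripper_width: 0.005
```

Run:
```python
from h import *
rem(.468,-.42,.023,HD)
```

```text
t 27.1 tcp [ 0.4756 -0.4155  0.0272] h -175.89 tilt [-0.0555  0.0225] w 0.005 F [0.6 0.5 0.4] | twist 0.71 (x8.5: 0.08) | after twist: x 0.0042 y 0.0079 z -0.0041
```

Emit:
apply_moves(xyz=[[0.004, 0, 0], [0.002, 0.002, 0], [0, 0.005, 0], [0, 0.005, 0], [0, 0.005, 0], [0, 0.005, 0]], twist=[0, 0, 0, 0, 0, 0], claw=[0, 0, 0, 0, 0, 0])

```text
time_s: 27.65
tcp_pos: [0.4618, -0.4174, 0.0238]
ee_rot: [[-0.032, -0.997, -0.069], [0.016, -0.07, 0.997], [-0.999, 0.03, 0.018]]
wrist_force: [14.1, 5.0, -6.1]
gripper_width: 0.007
```

Run:
```python
from h import *
rem(.468,-.42,.023,HD)
```

```text
t 27.6 tcp [ 0.4618 -0.4174  0.0238] h -176.00 tilt [-0.0315  0.0159] w 0.007 F [14.1  5.  -6.1] | twist 0.60 (x8.5: 0.07) | after twist: x 0.0008 y -0.0061 z -0.0029
```

Emit:
apply_moves(xyz=[[0, 0.005, 0], [0, 0.005, 0], [0, 0.004, 0]], twist=[0, 0, 0], claw=[0, 0, 0])

```text
time_s: 27.95
tcp_pos: [0.4616, -0.4182, 0.0248]
ee_rot: [[-0.001, -0.998, -0.069], [0.007, -0.069, 0.998], [-1.0, 0.0, 0.008]]
wrist_force: [7.7, 3.5, -3.8]
gripper_width: 0.006
```

Run:
```python
from h import *
rem(.468,-.42,.023,HD)
```

```text
t 27.9 tcp [ 0.4616 -0.4182  0.0248] h -176.02 tilt [-0.0007  0.0075] w 0.006 F [ 7.7  3.5 -3.8] | twist 0.58 (x8.5: 0.07) | after twist: x 0.0018 y -0.0063 z -0.0021
```

Emit:
apply_moves(xyz=[[0, -0.005, 0], [-0.03, 0, 0], [-0.04, 0, 0], [-0.025, 0, 0], [0, -0.01, 0.03], [0, -0.01, 0.047], [0, -0.01, 0.047], [0, -0.01, 0.047], [0, -0.01, 0.047], [0, -0.01, 0.047], [0, -0.01, 0.047], [0, -0.01, 0.047]], twist=[0.6, 0, 0, 0, 0, 0, 0, 0, 0, 0, 0, 0], claw=[0, 0, 0, 0, 0, 0.5, 0.5, 0.5, 0.5, 0.5, 0.5, 0.5])

```text
time_s: 29.15
tcp_pos: [0.5261, -0.0516, 0.1271]
ee_rot: [[-0.006, -0.999, -0.043], [0.005, -0.043, 0.999], [-1.0, 0.005, 0.005]]
wrist_force: [1.1, -0.3, -0.3]
gripper_width: 0.479
```

Run:
```python
from h import *
rem(*T(*N[2]),.030,HD)
```

```text
t 29.1 tcp [ 0.5261 -0.0516  0.1271] h -177.54 tilt [-0.0056  0.0045] w 0.479 F [ 1.1 -0.3 -0.3] | twist -0.94 (x8.5: -0.11) | after twist: x 0.0971 y -0.1059 z 0.1979
```

Emit:
apply_moves(xyz=[[0, -0.022, 0.042], [0, -0.022, 0.042], [0, -0.022, 0.042], [0, -0.022, 0.04], [0, -0.01, 0.015], [0, 0, 0], [0.02, 0, 0], [0.02, 0, 0], [0.01, 0, 0], [0, 0, 0]], twist=[-0.9, 0, 0, 0, 0, 0, 0, 0, 0, 0], claw=[0.5, 0.5, 0.5, 0.5, 0.5, 0.5, 0.5, 0.5, 0.5, 0.5])

```text
time_s: 30.15
tcp_pos: [0.6132, 0.1437, 0.0777]
ee_rot: [[-0.008, -0.998, -0.063], [-0.0, -0.063, 0.998], [-1.0, 0.008, 0.0]]
wrist_force: [-0.1, 0.1, 0.3]
gripper_width: 0.506
```

Run:
```python
from h import *
rem(*T(*N[2]),.030,HD)
```

```text
t 30.1 tcp [0.6132 0.1437 0.0777] h -176.37 tilt [-0.0084 -0.0004] w 0.506 F [-0.1  0.1  0.3] | twist 0.23 (x8.5: 0.03) | after twist: x 0.0477 y -0.0074 z 0.0082
```

Emit:
apply_moves(xyz=[[0.01, -0.006, 0.007], [0.015, 0, 0], [0.015, 0, 0], [0.006, 0, 0], [0, 0, 0]], twist=[0.2, 0, 0, 0, 0], claw=[0.5, 0.5, 0.5, 0.5, 0.5])

```text
time_s: 30.65
tcp_pos: [0.6219, 0.1513, 0.0328]
ee_rot: [[-0.002, -0.998, -0.058], [0.001, -0.058, 0.998], [-1.0, 0.002, 0.002]]
wrist_force: [-0.1, -0.6, 0.5]
gripper_width: 0.498
```

Run:
```python
from h import *
rem(*T(*N[2]),.030,HD)
```

```text
t 30.6 tcp [0.6219 0.1513 0.0328] h -176.70 tilt [-0.0021  0.0015] w 0.498 F [-0.1 -0.6  0.5] | twist -0.10 (x8.5: -0.01) | after twist: x 0.0028 y 0.0017 z 0.0011
```

Good. Down 4 mm, close.

Emit:
apply_moves(xyz=[[0.003, 0.001, 0.001], [0.001, 0, 0], [0.001, 0, 0], [0, 0, 0], [0, 0, 0], [-0.015, 0, 0], [-0.03, 0, 0], [-0.03, 0, 0], [-0.02, 0, 0], [0, 0, 0]], twist=[0, 0, 0, 0, 0, 0, 0, 0, 0, 0], claw=[0.5, 0, 0, 0, 0, 0, 0, 0, 0, 0])

```text
time_s: 31.65
tcp_pos: [0.6226, 0.1525, 0.1323]
ee_rot: [[0.004, -0.998, -0.058], [0.003, -0.058, 0.998], [-1.0, -0.004, 0.003]]
wrist_force: [-0.4, 0.2, -0.5]
gripper_width: 0.272
```

Run:
```python
from h import *
rem(.525,-.42,.033,HD)
```

```text
t 31.6 tcp [0.6226 0.1525 0.1323] h -176.67 tilt [0.0035 0.0028] w 0.272 F [-0.4  0.2 -0.5] | twist -0.07 (x8.5: -0.01) | after twist: x 0.0993 y 0.1313 z -0.5657
```

Emit:
apply_moves(xyz=[[0, 0.005, -0.025], [0, 0.011, -0.047], [0, 0.011, -0.047], [0, 0.011, -0.047], [0, 0.011, -0.047], [0, 0.011, -0.047], [0, 0.011, -0.047], [0, 0.011, -0.047], [0, 0.011, -0.047], [0, 0.011, -0.047], [0, 0.011, -0.047], [0, 0.011, -0.047]], twist=[0, 0, 0, 0, 0, 0, 0, 0, 0, 0, 0, 0], claw=[0, 0, 0, 0, 0, 0, 0, 0, 0, 0, 0, 0])

```text
time_s: 32.85
tcp_pos: [0.5246, -0.4077, 0.1247]
ee_rot: [[0.0, -0.998, -0.07], [0.008, -0.07, 0.998], [-1.0, -0.001, 0.008]]
wrist_force: [1.5, 0.5, -0.4]
gripper_width: 0.275
```

Run:
```python
from h import *
rem(.525,-.42,.033,HD)
```

```text
t 32.9 tcp [ 0.5246 -0.4077  0.1247] h -175.99 tilt [0.0001 0.0085] w 0.275 F [ 1.5  0.5 -0.4] | twist 0.61 (x8.5: 0.07) | after twist: x 0.0917 y 0.0003 z -0.0123
```

Emit:
apply_moves(xyz=[[0, 0, 0], [0, 0, -0.003], [0.02, 0, 0], [0.03, 0, 0], [0.025, 0, 0], [0.01, 0, 0], [0, 0, 0]], twist=[0.6, 0, 0, 0, 0, 0, 0], claw=[0, 0, 0, 0, 0, 0, 0])

```text
time_s: 33.55
tcp_pos: [0.5225, -0.4121, 0.0348]
ee_rot: [[-0.002, -0.999, -0.055], [0.01, -0.055, 0.998], [-1.0, 0.002, 0.01]]
wrist_force: [0.1, -0.0, -0.6]
gripper_width: 0.275
```

Run:
```python
from h import *
rem(.525,-.42,.033,HD)
```

```text
t 33.5 tcp [ 0.5225 -0.4121  0.0348] h -176.87 tilt [-0.0021  0.0096] w 0.275 F [ 0.1 -0.  -0.6] | twist -0.27 (x8.5: -0.03) | after twist: x 0.0018 y -0.0021 z -0.0080
```

Emit:
apply_moves(xyz=[[0.001, 0, 0], [0, 0, 0], [0, 0, 0], [0, 0, 0], [-0.02, 0, 0], [-0.03, 0, 0], [-0.025, 0, 0], [0, 0, 0]], twist=[0, 0, 0, 0, 0, 0, 0, 0], claw=[0, 0.42, 0.42, 0.42, 0.42, 0.42, 0.42, 0.42])

```text
time_s: 34.35
tcp_pos: [0.5258, -0.4134, 0.1181]
ee_rot: [[0.007, -0.998, -0.058], [0.004, -0.058, 0.998], [-1.0, -0.007, 0.003]]
wrist_force: [-0.2, 0.3, 0.3]
gripper_width: 0.418
```

Run:
```python
from h import *
rem(.4425,-.1893,.030,HP);js()
p=imaging.capture('scene');im=p['pixels'][:,:,::-1]
cv2.imwrite('pics/s8.png',cv2.resize(im[150:350,180:400],None,fx=3,fy=3,interpolation=cv2.INTER_CUBIC)[:600])
```

```text
t 34.4 tcp [ 0.5258 -0.4134  0.1181] h -176.69 tilt [0.0065 0.0037] w 0.418 F [-0.2  0.3  0.3] | twist -80.49 (x8.5: -9.47) | after twist: x 0.0881 y -0.2138 z 0.1070
t 34.35 q [-24.51   31.584  -1.511  -0.417 -56.655  28.051] eff [ -0.07 -44.15  16.16   3.59  -0.17  -0.  ] tilt [0.0065 0.0037] z 0.1181
```

View pics/s8.png

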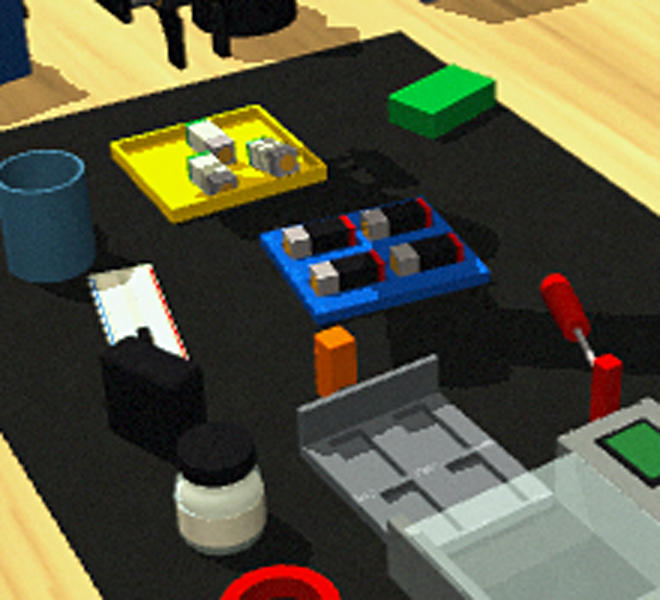

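Emit:
apply_moves(xyz=[[0, 0, 0], [0, 0, 0], [0, 0, 0], [0, 0, 0], [0, 0, 0], [0, 0, 0], [0, 0, 0], [0, 0, 0], [0, 0, 0], [0, 0, 0]], twist=[-8.5, -8.5, -8.5, -8.5, -8.5, -8.5, -8.5, -8.5, -8.5, -4], claw=[0.5, 0.5, 0.5, 0.5, 0.5, 0.5, 0.5, 0.5, 0.5, 0.5])

```text
time_s: 35.4
tcp_pos: [0.5187, -0.4092, 0.105]
ee_rot: [[-0.009, -0.086, -0.996], [0.017, -0.996, 0.086], [-1.0, -0.016, 0.011]]
wrist_force: [0.4, 0.5, 0.3]
gripper_width: 0.504
```

```bash
cat >> h.py <<'E'
# black actuator finder in a top picture: steel/black/red blobs inside blue-tray region via black+red threshold
E
python3 - <<'E'
from h import *
rem(.4425,-.1893,.030,HP)
p=imaging.capture('top');im=p['pixels'][:,:,::-1]
save(p,'t9.png')
E
```

```text
t 35.4 tcp [ 0.5187 -0.4092  0.105 ] h -94.92 tilt [-0.0092  0.0167] w 0.504 F [0.4 0.5 0.3] | twist 1.28 (x8.5: 0.15) | after twist: x 0.0750 y -0.2104 z 0.0995
```

View pics/t9.png

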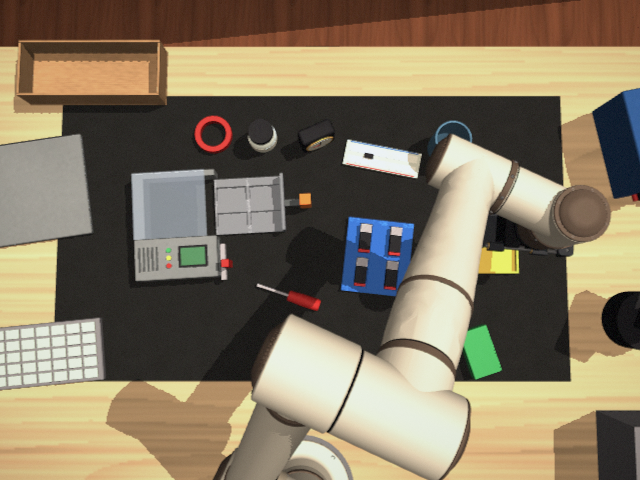

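Emit:
apply_moves(xyz=[[-0.004, -0.03, 0.015], [-0.004, -0.044, 0.021], [-0.002, -0.044, 0.021], [0, -0.044, 0.021], [0, -0.035, 0.016], [0, -0.006, 0.002], [0, 0, 0], [0.015, 0, 0], [0.01, 0, 0], [0, 0, 0]], twist=[1.3, 0, 0, 0, 0, 0, 0, 0, 0, 0], claw=[0.5, 0.5, 0.5, 0.5, 0.5, 0.5, 0.5, 0.5, 0.5, 0.5])

```text
time_s: 36.45
tcp_pos: [0.4398, -0.1918, 0.087]
ee_rot: [[-0.016, -0.126, -0.992], [0.019, -0.992, 0.125], [-1.0, -0.017, 0.018]]
wrist_force: [0.4, -0.9, -0.5]
gripper_width: 0.496
```

Run:
```python
from h import *
rem(.4425,-.1893,.030,HP)
```

```text
t 36.5 tcp [ 0.4398 -0.1918  0.087 ] h -97.22 tilt [-0.016   0.0192] w 0.496 F [ 0.4 -0.9 -0.5] | twist -1.02 (x8.5: -0.12) | after twist: x 0.0570 y -0.0028 z -0.0024
```

Emit:
apply_moves(xyz=[[0.01, -0.002, -0.002], [0.02, 0, 0], [0.015, 0, 0], [0.006, 0, 0], [0, 0, 0]], twist=[-0.8, 0, 0, 0, 0], claw=[0.5, 0.5, 0.5, 0.5, 0.5])

```text
time_s: 36.95
tcp_pos: [0.4437, -0.1916, 0.0329]
ee_rot: [[-0.014, -0.113, -0.993], [0.018, -0.993, 0.113], [-1.0, -0.017, 0.016]]
wrist_force: [-0.2, -0.2, 0.4]
gripper_width: 0.499
```

Run:
```python
from h import *
rem(.4425,-.1893,.030,HP)
```

```text
t 37.0 tcp [ 0.4437 -0.1916  0.0329] h -96.52 tilt [-0.0143  0.0183] w 0.499 F [-0.2 -0.2  0.4] | twist -0.32 (x8.5: -0.04) | after twist: x 0.0029 y -0.0022 z 0.0014
```

Emit:
apply_moves(xyz=[[0.003, -0.002, 0.001], [0.001, 0, 0], [0.001, 0, 0], [0, 0, 0], [0, 0, 0], [0, 0, 0], [-0.015, 0, 0], [-0.03, 0, 0], [-0.03, 0, 0], [-0.02, 0, 0], [0, 0, 0]], twist=[-0.3, 0, 0, 0, 0, 0, 0, 0, 0, 0, 0], claw=[0.5, 0.5, 0, 0, 0, 0, 0, 0, 0, 0, 0])

```text
time_s: 38.05
tcp_pos: [0.4446, -0.1912, 0.1273]
ee_rot: [[-0.013, -0.108, -0.994], [0.018, -0.994, 0.107], [-1.0, -0.017, 0.014]]
wrist_force: [0.3, -0.1, -0.5]
gripper_width: 0.274
```

Run:
```python
from h import *
rem(*T(*N[3]),.033,HD)
rem(*T(*N[3]),.033,HP)
```

```text
t 38.0 tcp [ 0.4446 -0.1912  0.1273] h -96.18 tilt [-0.0126  0.018 ] w 0.274 F [ 0.3 -0.1 -0.5] | twist 80.42 (x8.5: 9.46) | after twist: x 0.0943 y -0.1395 z 0.3325
t 38.0 tcp [ 0.4446 -0.1912  0.1273] h -96.18 tilt [-0.0126  0.018 ] w 0.274 F [ 0.3 -0.1 -0.5] | twist 0.02 (x8.5: 0.00) | after twist: x 0.0943 y -0.3512 z -0.0821
```

Emit:
apply_moves(xyz=[[0, 0, 0], [0, 0, 0], [0, 0, 0], [0, 0, 0], [0, 0, 0], [0, 0, 0], [0, 0, 0], [0, 0, 0], [0, 0, 0], [0, 0, 0], [0, 0, 0]], twist=[8.5, 8.5, 8.5, 8.5, 8.5, 8.5, 8.5, 8.5, 8.5, 3, 0], claw=[0, 0, 0, 0, 0, 0, 0, 0, 0, 0, 0])

```text
time_s: 39.15
tcp_pos: [0.437, -0.1892, 0.1168]
ee_rot: [[-0.028, -0.998, -0.051], [0.024, -0.051, 0.998], [-0.999, 0.027, 0.025]]
wrist_force: [0.6, -0.1, 0.1]
gripper_width: 0.271
```

Run:
```python
from h import *
rem(*T(*N[3]),.033,HD)
```

```text
t 39.1 tcp [ 0.437  -0.1892  0.1168] h -177.05 tilt [-0.0285  0.0237] w 0.271 F [ 0.6 -0.1  0.1] | twist -0.45 (x8.5: -0.05) | after twist: x 0.0838 y -0.1470 z 0.3300
```

Emit:
apply_moves(xyz=[[0, -0.012, 0.025], [0, -0.02, 0.046], [0, -0.02, 0.046], [0, -0.02, 0.046], [0, -0.02, 0.046], [0, -0.02, 0.046], [0, -0.018, 0.04], [0, -0.008, 0.016], [0, 0, 0], [0, 0, 0]], twist=[-0.4, 0, 0, 0, 0, 0, 0, 0, 0, 0], claw=[0, 0, 0, 0, 0, 0, 0, 0, 0, 0])

```text
time_s: 40.15
tcp_pos: [0.5546, 0.1369, 0.1123]
ee_rot: [[-0.04, -0.997, -0.066], [0.022, -0.067, 0.997], [-0.999, 0.038, 0.025]]
wrist_force: [-0.1, 0.1, -0.0]
gripper_width: 0.271
```

Run:
```python
from h import *
rem(*T(*N[3]),.033,HD)
```

```text
t 40.1 tcp [0.5546 0.1369 0.1123] h -176.15 tilt [-0.0398  0.0222] w 0.271 F [-0.1  0.1 -0. ] | twist 0.45 (x8.5: 0.05) | after twist: x 0.0793 y -0.0102 z 0.0115
```

Emit:
apply_moves(xyz=[[0.01, -0.008, 0.008], [0.02, -0.003, 0.003], [0.015, 0, 0], [0, 0, 0], [0, 0, 0]], twist=[0.4, 0, 0, 0, 0], claw=[0, 0, 0, 0, 0])

```text
time_s: 40.65
tcp_pos: [0.5627, 0.1449, 0.0638]
ee_rot: [[-0.042, -0.998, -0.051], [0.021, -0.052, 0.998], [-0.999, 0.041, 0.023]]
wrist_force: [0.6, 0.2, -0.2]
gripper_width: 0.272
```

Run:
```python
from h import *
rem(*T(*N[3]),.033,HD)
```

```text
t 40.6 tcp [0.5627 0.1449 0.0638] h -176.99 tilt [-0.0422  0.0213] w 0.272 F [ 0.6  0.2 -0.2] | twist -0.39 (x8.5: -0.05) | after twist: x 0.0308 y -0.0017 z 0.0040
```

Emit:
apply_moves(xyz=[[0.008, -0.002, 0.002], [0.007, 0, 0], [0, 0, 0], [0, 0, 0]], twist=[-0.4, 0, 0, 0], claw=[0, 0, 0, 0])

```text
time_s: 41.05
tcp_pos: [0.565, 0.1468, 0.049]
ee_rot: [[-0.04, -0.998, -0.057], [0.022, -0.058, 0.998], [-0.999, 0.038, 0.025]]
wrist_force: [-0.1, -0.0, -0.8]
gripper_width: 0.272
```

Run:
```python
from h import *
rem(*T(.1115,.028),.033,HD)
p=imaging.capture('scene');im=p['pixels'][:,:,::-1]
cv2.imwrite('pics/s10.png',cv2.resize(im[220:370,270:430],None,fx=4,fy=4,interpolation=cv2.INTER_CUBIC)[:600])
```

```text
t 41.0 tcp [0.565  0.1468 0.049 ] h -176.65 tilt [-0.0397  0.0225] w 0.272 F [-0.1 -0.  -0.8] | twist -0.05 (x8.5: -0.01) | after twist: x 0.0160 y 0.0007 z 0.0003
```

View pics/s10.png

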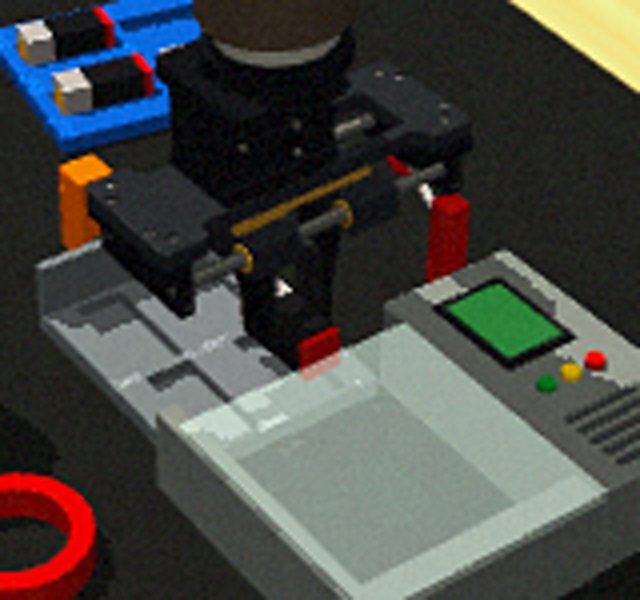

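Emit:
apply_moves(xyz=[[0.005, 0, 0], [0.005, 0, 0], [0.002, 0, 0], [0, 0, 0]], twist=[0, 0, 0, 0], claw=[0, 0, 0, 0])

```text
time_s: 41.5
tcp_pos: [0.5646, 0.1474, 0.0366]
ee_rot: [[-0.039, -0.998, -0.058], [0.023, -0.059, 0.998], [-0.999, 0.037, 0.025]]
wrist_force: [-0.2, 0.5, -0.2]
gripper_width: 0.27
```

Run:
```python
from h import *
rem(*T(.1115,.028),.033,HD)
```

```text
t 41.5 tcp [0.5646 0.1474 0.0366] h -176.64 tilt [-0.0388  0.023 ] w 0.270 F [-0.2  0.5 -0.2] | twist -0.04 (x8.5: -0.00) | after twist: x 0.0036 y 0.0004 z -0.0004
```

Emit:
apply_moves(xyz=[[0.003, 0, 0], [0.002, 0, 0], [0, 0, 0], [0, 0, 0], [0, 0, 0], [-0.015, 0, 0], [-0.03, 0, 0], [-0.03, 0, 0], [-0.02, 0, 0], [0, 0, 0]], twist=[0, 0, 0, 0, 0, 0, 0, 0, 0, 0], claw=[0, 0, 0.42, 0.42, 0.42, 0.42, 0.42, 0.42, 0.42, 0.42])

```text
time_s: 42.5
tcp_pos: [0.5685, 0.1452, 0.1295]
ee_rot: [[-0.039, -0.998, -0.058], [0.022, -0.059, 0.998], [-0.999, 0.038, 0.024]]
wrist_force: [-0.4, 0.4, 0.3]
gripper_width: 0.417
```

Run:
```python
from h import *
rem(.4492,-.1255,.030,HP)
p=imaging.capture('scene');im=p['pixels'][:,:,::-1]
cv2.imwrite('pics/s11.png',cv2.resize(im[180:360,230:430],None,fx=3.3,fy=3.3,interpolation=cv2.INTER_CUBIC)[:600])
```

```text
t 42.5 tcp [0.5685 0.1452 0.1295] h -176.61 tilt [-0.039  0.022] w 0.417 F [-0.4  0.4  0.3] | twist -80.41 (x8.5: -9.46) | after twist: x 0.0995 y 0.2820 z 0.0894
```

View pics/s11.png

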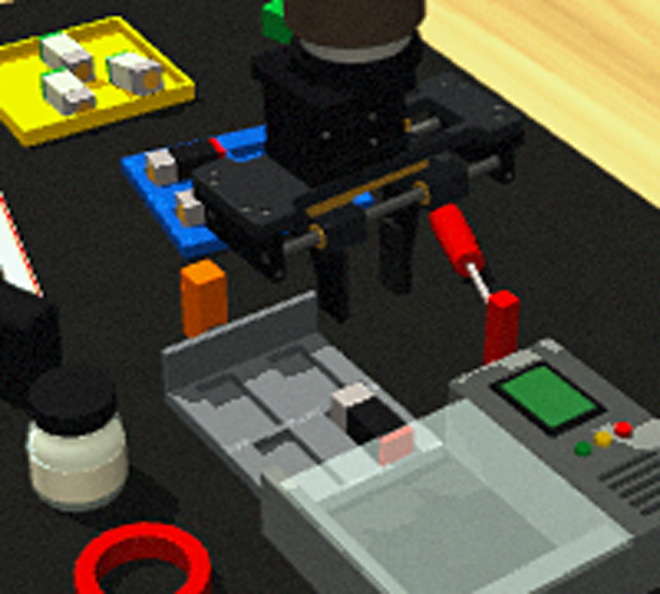

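Run:
```python
from h import *
rem(.695,.265,.035,HD)
```

```text
t 42.5 tcp [0.5676 0.1449 0.128 ] h -176.64 tilt [-0.0416  0.0214] w 0.424 F [0.1 0.4 0.6] | twist -0.04 (x8.5: -0.00) | after twist: x 0.0930 y -0.1343 z 0.1123
```

Emit:
apply_moves(xyz=[[0, -0.03, 0.02], [0, -0.04, 0.035], [0, -0.04, 0.035], [0, -0.02, 0.015], [0, 0, 0], [0.02, 0, 0], [0.03, 0, 0], [0.02, 0, 0], [0, 0, 0]], twist=[0, 0, 0, 0, 0, 0, 0, 0, 0], claw=[0, 0, 0, 0, 0, 0, 0, 0, 0])

```text
time_s: 43.45
tcp_pos: [0.6807, 0.2565, 0.0377]
ee_rot: [[-0.063, -0.997, -0.053], [0.014, -0.054, 0.998], [-0.998, 0.062, 0.017]]
wrist_force: [0.2, -0.8, -0.5]
gripper_width: 0.007
```

Run:
```python
from h import *
rem(.674,.265,.035,HD)
```

```text
t 43.5 tcp [0.6807 0.2565 0.0377] h -176.89 tilt [-0.0633  0.0138] w 0.007 F [ 0.2 -0.8 -0.5] | twist -0.29 (x8.5: -0.03) | after twist: x 0.0027 y 0.0062 z 0.0089
```

Emit:
apply_moves(xyz=[[0, 0.005, 0], [0, 0.004, 0], [0, 0.004, 0], [0, 0.004, 0], [0, 0.004, 0], [0, 0.004, 0]], twist=[0.2, 0, 0, 0, 0, 0], claw=[0, 0, 0, 0, 0, 0])

```text
time_s: 44.05
tcp_pos: [0.6712, 0.2577, 0.0476]
ee_rot: [[-0.02, -0.998, -0.052], [0.028, -0.052, 0.998], [-0.999, 0.018, 0.029]]
wrist_force: [6.0, 0.4, -3.4]
gripper_width: 0.001
```

Run:
```python
from h import *
rem(.674,.265,.035,HD)
```

```text
t 44.0 tcp [0.6712 0.2577 0.0476] h -177.00 tilt [-0.02    0.0283] w 0.001 F [ 6.   0.4 -3.4] | twist -0.40 (x8.5: -0.05) | after twist: x 0.0126 y -0.0032 z 0.0072
```

Emit:
apply_moves(xyz=[[0.004, 0.004, 0], [0.004, 0.004, 0], [0.002, 0.004, 0], [0.001, 0.003, 0]], twist=[0, 0, 0, 0], claw=[0, 0, 0, 0])

```text
time_s: 44.45
tcp_pos: [0.671, 0.2588, 0.051]
ee_rot: [[0.021, -0.998, -0.056], [0.041, -0.055, 0.998], [-0.999, -0.023, 0.04]]
wrist_force: [4.9, -0.8, -3.2]
gripper_width: 0.007
```

Run:
```python
from h import *
rem(.674,.265,.035,HD)
```

```text
t 44.5 tcp [0.671  0.2588 0.051 ] h -176.85 tilt [0.021  0.0412] w 0.007 F [ 4.9 -0.8 -3.2] | twist -0.25 (x8.5: -0.03) | after twist: x 0.0160 y -0.0034 z 0.0060
```

Emit:
apply_moves(xyz=[[-0.01, -0.005, 0], [-0.04, 0, 0], [-0.03, 0, 0], [0, 0.01, -0.03], [0, 0.015, -0.045], [0, 0.015, -0.045], [0, 0.015, -0.045], [0, 0.015, -0.045], [0, 0.015, -0.045], [0, 0.015, -0.045], [0, 0.015, -0.045], [0, 0.015, -0.045]], twist=[0, 0, 0, 0, 0, 0, 0, 0, 0, 0, 0, 0], claw=[0, 0, 0, 0, 0, 0, 0, 0, 0, 0, 0, 0])

```text
time_s: 45.65
tcp_pos: [0.5696, -0.1478, 0.1379]
ee_rot: [[0.05, -0.996, -0.072], [0.049, -0.069, 0.996], [-0.998, -0.053, 0.046]]
wrist_force: [1.4, -0.3, 0.1]
gripper_width: 0.005
```

Run:
```python
from h import *
rem(.48,-.268,.019,HD)
```

```text
t 45.6 tcp [ 0.5696 -0.1478  0.1379] h -176.03 tilt [0.0497 0.0493] w 0.005 F [ 1.4 -0.3  0.1] | twist 0.57 (x8.5: 0.07) | after twist: x 0.1189 y 0.0966 z -0.1147
```

Emit:
apply_moves(xyz=[[0, 0.035, -0.04], [0, 0.035, -0.04], [0, 0.025, -0.03], [0, 0, 0], [0.03, 0, 0], [0.03, 0, 0], [0.02, 0, 0], [0, 0, 0], [0, 0, 0]], twist=[0.6, 0, 0, 0, 0, 0, 0, 0, 0], claw=[0, 0, 0, 0, 0, 0, 0, 0, 0])

```text
time_s: 46.55
tcp_pos: [0.4926, -0.2631, 0.0635]
ee_rot: [[0.073, -0.996, -0.055], [0.042, -0.052, 0.998], [-0.996, -0.076, 0.038]]
wrist_force: [0.3, -0.5, 0.5]
gripper_width: 0.007
```

Run:
```python
from h import *
rem(.48,-.268,.019,HD)
```

```text
t 46.5 tcp [ 0.4926 -0.2631  0.0635] h -176.99 tilt [0.0734 0.0424] w 0.007 F [ 0.3 -0.5  0.5] | twist -0.39 (x8.5: -0.05) | after twist: x 0.0445 y 0.0128 z -0.0042
```

Emit:
apply_moves(xyz=[[0.015, 0, 0], [0.018, 0, 0], [0.008, 0, 0], [0, 0, 0], [0, 0, 0.006], [0, 0, 0.006]], twist=[0, 0, 0, 0, 0, 0], claw=[0, 0, 0, 0, 0, 0])

```text
time_s: 47.15
tcp_pos: [0.502, -0.2498, 0.0322]
ee_rot: [[0.09, -0.994, -0.059], [0.037, -0.056, 0.998], [-0.995, -0.092, 0.032]]
wrist_force: [-0.5, 0.0, 1.1]
gripper_width: 0.007
```

Run:
```python
from h import *
rem(.48,-.243,.019,HD)
```

```text
t 47.1 tcp [ 0.502  -0.2498  0.0322] h -176.79 tilt [0.0897 0.0375] w 0.007 F [-0.5  0.   1.1] | twist -0.19 (x8.5: -0.02) | after twist: x 0.0132 y 0.0216 z 0.0081
```

Emit:
apply_moves(xyz=[[0.008, 0, -0.004], [0.008, 0, 0], [0.003, 0, 0], [0, 0, 0.004], [0, 0, 0.005], [0, 0, 0.005]], twist=[0, 0, 0, 0, 0, 0], claw=[0, 0, 0, 0, 0, 0])

```text
time_s: 47.75
tcp_pos: [0.5058, -0.2466, 0.0153]
ee_rot: [[0.097, -0.993, -0.063], [0.026, -0.061, 0.998], [-0.995, -0.098, 0.02]]
wrist_force: [-4.5, -32.9, -7.1]
gripper_width: 0.003
```

Run:
```python
from h import *
rem(.48,-.243,.019,HD)
```

```text
t 47.8 tcp [ 0.5058 -0.2466  0.0153] h -176.49 tilt [0.097  0.0259] w 0.003 F [ -4.5 -32.9  -7.1] | twist 0.11 (x8.5: 0.01) | after twist: x -0.0037 y 0.0256 z 0.0051
```

Emit:
apply_moves(xyz=[[-0.001, 0, 0.004], [-0.001, 0, 0.003], [0, 0, 0.003]], twist=[0, 0, 0], claw=[0, 0, 0])

```text
time_s: 48.05
tcp_pos: [0.5056, -0.2473, 0.0152]
ee_rot: [[0.101, -0.993, -0.059], [0.014, -0.058, 0.998], [-0.995, -0.102, 0.008]]
wrist_force: [-2.3, -12.4, 2.8]
gripper_width: 0.005
```

Run:
```python
from h import *
rem(.48,-.243,.019,HD)
```

```text
t 48.0 tcp [ 0.5056 -0.2473  0.0152] h -176.64 tilt [0.1011 0.0145] w 0.005 F [ -2.3 -12.4   2.8] | twist -0.04 (x8.5: -0.01) | after twist: x -0.0038 y 0.0253 z 0.0058
```

Emit:
apply_moves(xyz=[[-0.001, 0, 0.004], [-0.001, 0, 0.004], [0, 0, -0.004], [-0.025, 0, -0.005], [-0.03, 0, 0], [-0.02, 0, 0]], twist=[0, 0, 0, 0, 0, 0], claw=[0, 0, 0, 0, 0, 0])

```text
time_s: 48.65
tcp_pos: [0.4941, -0.2572, 0.086]
ee_rot: [[0.09, -0.994, -0.053], [0.009, -0.052, 0.999], [-0.996, -0.091, 0.005]]
wrist_force: [0.3, -0.4, -0.2]
gripper_width: 0.005
```

Run:
```python
from h import *
rem(.37,-.16,.019,HD)
```

```text
t 48.6 tcp [ 0.4941 -0.2572  0.086 ] h -176.98 tilt [0.0904 0.0095] w 0.005 F [ 0.3 -0.4 -0.2] | twist -0.38 (x8.5: -0.04) | after twist: x 0.0670 y 0.1181 z 0.1044
```

Emit:
apply_moves(xyz=[[-0.003, 0.035, 0.03], [-0.004, 0.04, 0.035], [-0.003, 0.035, 0.03], [0, 0.004, 0.004], [0, 0, 0], [0.015, 0, 0], [0.02, 0, 0], [0.01, 0, 0], [0, 0, 0]], twist=[-0.4, 0, 0, 0, 0, 0, 0, 0, 0], claw=[0, 0, 0, 0, 0, 0, 0, 0, 0])

```text
time_s: 49.55
tcp_pos: [0.3817, -0.1637, 0.0415]
ee_rot: [[0.104, -0.993, -0.059], [0.008, -0.058, 0.998], [-0.995, -0.104, 0.002]]
wrist_force: [-0.9, 0.4, -0.3]
gripper_width: 0.01
```

Run:
```python
from h import *
rem(.37,-.16,.019,HD)
```

```text
t 49.5 tcp [ 0.3817 -0.1637  0.0415] h -176.64 tilt [0.1036 0.0079] w 0.010 F [-0.9  0.4 -0.3] | twist -0.04 (x8.5: -0.00) | after twist: x 0.0225 y 0.0114 z 0.0044
```

Emit:
apply_moves(xyz=[[0.008, 0.007, 0], [0.01, 0.003, 0], [0.006, 0, 0], [0, 0, 0], [0, 0, 0]], twist=[0, 0, 0, 0, 0], claw=[0, 0, 0, 0, 0])

```text
time_s: 50.05
tcp_pos: [0.3799, -0.1656, 0.0167]
ee_rot: [[0.108, -0.992, -0.058], [0.007, -0.058, 0.998], [-0.994, -0.108, 0.001]]
wrist_force: [-1.7, -0.6, 0.6]
gripper_width: 0.005
```

Run:
```python
from h import *
rem(.37,-.16,.019,HD)
```

```text
t 50.0 tcp [ 0.3799 -0.1656  0.0167] h -176.68 tilt [0.1081 0.0071] w 0.005 F [-1.7 -0.6  0.6] | twist -0.08 (x8.5: -0.01) | after twist: x -0.0023 y 0.0095 z 0.0061
```

Emit:
apply_moves(xyz=[[0, -0.005, 0], [0, -0.005, 0], [0, -0.005, 0], [0, -0.005, 0], [0, -0.005, 0]], twist=[0, 0, 0, 0, 0], claw=[0, 0, 0, 0, 0])

```text
time_s: 50.55
tcp_pos: [0.3925, -0.1642, 0.0178]
ee_rot: [[0.079, -0.995, -0.052], [0.009, -0.051, 0.999], [-0.997, -0.08, 0.005]]
wrist_force: [-7.6, -0.4, 5.6]
gripper_width: 0.007
```

Run:
```python
from h import *
rem(.37,-.16,.019,HD)
```

```text
t 50.5 tcp [ 0.3925 -0.1642  0.0178] h -177.05 tilt [0.0793 0.0092] w 0.007 F [-7.6 -0.4  5.6] | twist -0.45 (x8.5: -0.05) | after twist: x -0.0012 y 0.0222 z 0.0055
```

Emit:
apply_moves(xyz=[[0, -0.005, 0], [0, -0.005, 0], [0, -0.005, 0], [0, -0.005, 0], [0, -0.005, 0]], twist=[-0.4, 0, 0, 0, 0], claw=[0, 0, 0, 0, 0])

```text
time_s: 51.05
tcp_pos: [0.3932, -0.1626, 0.0157]
ee_rot: [[0.026, -0.998, -0.049], [0.013, -0.049, 0.999], [-1.0, -0.027, 0.012]]
wrist_force: [-6.7, -0.5, 5.3]
gripper_width: 0.006
```

Run:
```python
from h import *
rem(.37,-.16,.019,HD)
```

```text
t 51.0 tcp [ 0.3932 -0.1626  0.0157] h -177.19 tilt [0.0262 0.0133] w 0.006 F [-6.7 -0.5  5.3] | twist -0.59 (x8.5: -0.07) | after twist: x -0.0033 y 0.0230 z 0.0040
```

Emit:
apply_moves(xyz=[[0, -0.005, 0], [0, -0.005, 0], [0, -0.003, 0], [0, 0.005, 0], [-0.02, 0.005, 0], [-0.03, 0, 0], [-0.02, 0, 0], [0, 0, 0]], twist=[0, 0, 0, 0, 0, 0, 0, 0], claw=[0, 0, 0, 0, 0, 0, 0.5, 0.5])

```text
time_s: 51.85
tcp_pos: [0.3862, -0.1633, 0.0876]
ee_rot: [[0.005, -0.999, -0.046], [0.015, -0.046, 0.999], [-1.0, -0.006, 0.015]]
wrist_force: [1.3, -0.4, 0.4]
gripper_width: 0.109
```

Run:
```python
from h import *
rem(.4492,-.1255,.030,HP)
p=imaging.capture('top');im=p['pixels'][:,:,::-1];save(p,'t12.png')
```

```text
t 51.9 tcp [ 0.3862 -0.1633  0.0876] h -177.38 tilt [0.005  0.0148] w 0.109 F [ 1.3 -0.4  0.4] | twist -81.18 (x8.5: -9.55) | after twist: x 0.0576 y -0.0444 z -0.0585
```

View pics/t12.png

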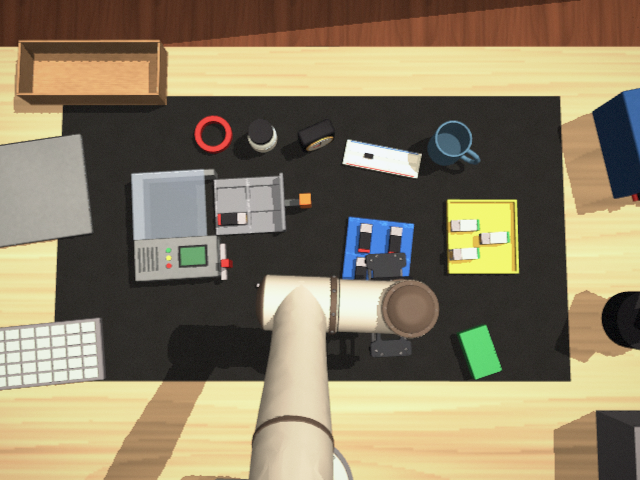

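Emit:
apply_moves(xyz=[[0, 0, 0], [0, 0, 0], [0, 0, 0], [0, 0, 0], [0, 0, 0], [0, 0, 0], [0, 0, 0], [0, 0, 0], [0, 0, 0], [0, 0, 0], [0, 0, 0]], twist=[-8.5, -8.5, -8.5, -8.5, -8.5, -8.5, -8.5, -8.5, -8.5, -3.5, 0], claw=[0.5, 0.5, 0.5, 0.5, 0.5, 0.5, 0.5, 0.5, 0.5, 0.5, 0.5])

```text
time_s: 53.0
tcp_pos: [0.3828, -0.1617, 0.0769]
ee_rot: [[-0.005, -0.106, -0.994], [0.018, -0.994, 0.106], [-1.0, -0.017, 0.007]]
wrist_force: [-0.3, 0.2, -0.4]
gripper_width: 0.5
```

Run:
```python
from h import *
rem(.4492,-.1255,.030,HP)
```

```text
t 53.0 tcp [ 0.3828 -0.1617  0.0769] h -96.07 tilt [-0.0054  0.0177] w 0.500 F [-0.3  0.2 -0.4] | twist 0.13 (x8.5: 0.02) | after twist: x 0.0469 y -0.0431 z -0.0621
```

Emit:
apply_moves(xyz=[[0, -0.018, -0.026], [0, -0.018, -0.026], [0, -0.005, -0.007], [0, 0, 0], [0.015, 0, 0], [0.008, 0, 0], [0, 0, 0]], twist=[0, 0, 0, 0, 0, 0, 0], claw=[0.5, 0.5, 0.5, 0.5, 0.5, 0.5, 0.5])

```text
time_s: 53.7
tcp_pos: [0.4426, -0.1262, 0.0494]
ee_rot: [[-0.013, -0.116, -0.993], [0.019, -0.993, 0.116], [-1.0, -0.017, 0.015]]
wrist_force: [-0.5, 0.2, 0.4]
gripper_width: 0.503
```

Run:
```python
from h import *
rem(.4492,-.1255,.030,HP)
```

```text
t 53.7 tcp [ 0.4426 -0.1262  0.0494] h -96.68 tilt [-0.013   0.0187] w 0.503 F [-0.5  0.2  0.4] | twist -0.48 (x8.5: -0.06) | after twist: x 0.0194 y -0.0014 z -0.0064
```

Emit:
apply_moves(xyz=[[0.008, 0, -0.005], [0.008, 0, 0], [0.004, 0, 0], [0, 0, 0], [0, 0, 0]], twist=[-0.4, 0, 0, 0, 0], claw=[0.5, 0.5, 0.5, 0, 0])

```text
time_s: 54.2
tcp_pos: [0.4468, -0.1273, 0.0281]
ee_rot: [[-0.013, -0.111, -0.994], [0.019, -0.994, 0.11], [-1.0, -0.017, 0.015]]
wrist_force: [-0.2, -0.0, 0.3]
gripper_width: 0.394
```

Run:
```python
from h import *
rem(.4492,-.1255,.030,HP)
```

```text
t 54.2 tcp [ 0.4468 -0.1273  0.0281] h -96.35 tilt [-0.0131  0.0186] w 0.394 F [-0.2 -0.   0.3] | twist -0.15 (x8.5: -0.02) | after twist: x -0.0019 y -0.0021 z -0.0021
```

Emit:
apply_moves(xyz=[[0, -0.001, -0.001], [0, 0, 0], [0, 0, 0], [0, 0, 0], [-0.015, 0, 0], [-0.03, 0, 0], [-0.03, 0, 0], [-0.025, 0, 0], [0, 0, 0]], twist=[0, 0, 0, 0, 0, 0, 0, 0, 0], claw=[0, 0, 0, 0, 0, 0, 0, 0, 0])

```text
time_s: 55.1
tcp_pos: [0.4486, -0.1282, 0.1315]
ee_rot: [[-0.015, -0.111, -0.994], [0.018, -0.994, 0.11], [-1.0, -0.017, 0.017]]
wrist_force: [0.2, -0.3, -0.4]
gripper_width: 0.273
```

Emit:
apply_moves(xyz=[[0, 0, 0], [0, 0, 0], [0, 0, 0], [0, 0, 0], [0, 0, 0], [0, 0, 0], [0, 0, 0], [0, 0, 0], [0, 0, 0], [0, 0, 0], [0, 0, 0]], twist=[8.5, 8.5, 8.5, 8.5, 8.5, 8.5, 8.5, 8.5, 8.5, 3, 0], claw=[0, 0, 0, 0, 0, 0, 0, 0, 0, 0, 0])

```text
time_s: 56.2
tcp_pos: [0.441, -0.1271, 0.1225]
ee_rot: [[-0.03, -0.998, -0.048], [0.022, -0.049, 0.999], [-0.999, 0.029, 0.023]]
wrist_force: [-0.1, 0.9, -1.1]
gripper_width: 0.276
```

Run:
```python
from h import *
rem(*T(*N[2]),.033,HD)
```

```text
t 56.2 tcp [ 0.441  -0.1271  0.1225] h -177.21 tilt [-0.0303  0.022 ] w 0.276 F [-0.1  0.9 -1.1] | twist -0.61 (x8.5: -0.07) | after twist: x 0.0895 y -0.1953 z 0.2683
```

Emit:
apply_moves(xyz=[[0, -0.02, 0.025], [0, -0.032, 0.042], [0, -0.032, 0.042], [0, -0.032, 0.042], [0, -0.032, 0.042], [0, -0.03, 0.04], [0, -0.012, 0.018], [0, 0, 0], [0, 0, 0]], twist=[-0.6, 0, 0, 0, 0, 0, 0, 0, 0], claw=[0, 0, 0, 0, 0, 0, 0, 0, 0])

```text
time_s: 57.1
tcp_pos: [0.6104, 0.1346, 0.1137]
ee_rot: [[-0.042, -0.997, -0.067], [0.02, -0.068, 0.997], [-0.999, 0.041, 0.023]]
wrist_force: [0.1, -0.4, -0.8]
gripper_width: 0.271
```

Run:
```python
from h import *
rem(*T(.115,-.028),.033,HD)
```

```text
t 57.1 tcp [0.6104 0.1346 0.1137] h -176.12 tilt [-0.0424  0.0204] w 0.271 F [ 0.1 -0.4 -0.8] | twist 0.48 (x8.5: 0.06) | after twist: x 0.0807 y -0.0107 z 0.0186
```

Emit:
apply_moves(xyz=[[0, -0.009, 0.014], [0.015, -0.004, 0.003], [0.02, 0, 0], [0.015, 0, 0], [0, 0, 0], [0, 0, 0]], twist=[0.4, 0, 0, 0, 0, 0], claw=[0, 0, 0, 0, 0, 0])

```text
time_s: 57.7
tcp_pos: [0.6185, 0.1506, 0.0586]
ee_rot: [[-0.046, -0.997, -0.056], [0.019, -0.057, 0.998], [-0.999, 0.045, 0.022]]
wrist_force: [0.4, -0.7, -0.5]
gripper_width: 0.271
```

Run:
```python
from h import *
rem(*T(.115,-.028),.033,HD)
```

```text
t 57.7 tcp [0.6185 0.1506 0.0586] h -176.75 tilt [-0.0463  0.0195] w 0.271 F [ 0.4 -0.7 -0.5] | twist -0.15 (x8.5: -0.02) | after twist: x 0.0256 y -0.0017 z 0.0031
```

Emit:
apply_moves(xyz=[[0.006, -0.002, 0.002], [0.006, -0.001, 0.001], [0.003, 0, 0], [0, 0, 0]], twist=[0, 0, 0, 0], claw=[0, 0, 0, 0])

```text
time_s: 58.1
tcp_pos: [0.6217, 0.154, 0.0439]
ee_rot: [[-0.044, -0.998, -0.055], [0.021, -0.056, 0.998], [-0.999, 0.042, 0.023]]
wrist_force: [0.0, -0.5, -0.4]
gripper_width: 0.271
```

Run:
```python
from h import *
rem(*T(.115,-.028),.033,HD)
```

```text
t 58.1 tcp [0.6217 0.154  0.0439] h -176.79 tilt [-0.0436  0.0207] w 0.271 F [ 0.  -0.5 -0.4] | twist -0.19 (x8.5: -0.02) | after twist: x 0.0109 y 0.0018 z -0.0001
```

Good alignment; lower and release.

Emit:
apply_moves(xyz=[[0.005, 0.001, 0], [0.005, 0, 0], [0.003, 0, 0], [0, 0, 0]], twist=[-0.2, 0, 0, 0], claw=[0, 0, 0, 0])

```text
time_s: 58.5
tcp_pos: [0.6203, 0.1545, 0.0304]
ee_rot: [[-0.043, -0.997, -0.059], [0.021, -0.06, 0.998], [-0.999, 0.041, 0.024]]
wrist_force: [-0.3, 0.1, -0.5]
gripper_width: 0.273
```

Run:
```python
from h import *
rem(*T(.115,-.028),.031,HD)
```

```text
t 58.5 tcp [0.6203 0.1545 0.0304] h -176.56 tilt [-0.0426  0.0212] w 0.273 F [-0.3  0.1 -0.5] | twist 0.04 (x8.5: 0.01) | after twist: x -0.0006 y 0.0003 z -0.0007
```

Emit:
apply_moves(xyz=[[0, 0, 0], [0, 0, 0], [0, 0, 0], [-0.015, 0, 0], [-0.03, 0, 0], [-0.03, 0, 0], [-0.01, 0, 0], [0, 0, 0]], twist=[0, 0, 0, 0, 0, 0, 0, 0], claw=[0.42, 0.42, 0.42, 0.42, 0.42, 0.42, 0.42, 0.42])

```text
time_s: 59.3
tcp_pos: [0.6253, 0.1526, 0.1226]
ee_rot: [[-0.039, -0.997, -0.06], [0.022, -0.061, 0.998], [-0.999, 0.038, 0.024]]
wrist_force: [-0.1, -0.1, -0.5]
gripper_width: 0.419
```

Run:
```python
from h import *
rem(.597,-.175,.020,HD)
p=imaging.capture('scene');im=p['pixels'][:,:,::-1]
cv2.imwrite('pics/s13.png',cv2.resize(im[180:360,230:430],None,fx=3.3,fy=3.3,interpolation=cv2.INTER_CUBIC)[:600])
```

```text
t 59.3 tcp [0.6253 0.1526 0.1226] h -176.52 tilt [-0.039   0.0215] w 0.419 F [-0.1 -0.1 -0.5] | twist 0.08 (x8.5: 0.01) | after twist: x 0.1026 y 0.0476 z -0.3254
```

View pics/s13.png

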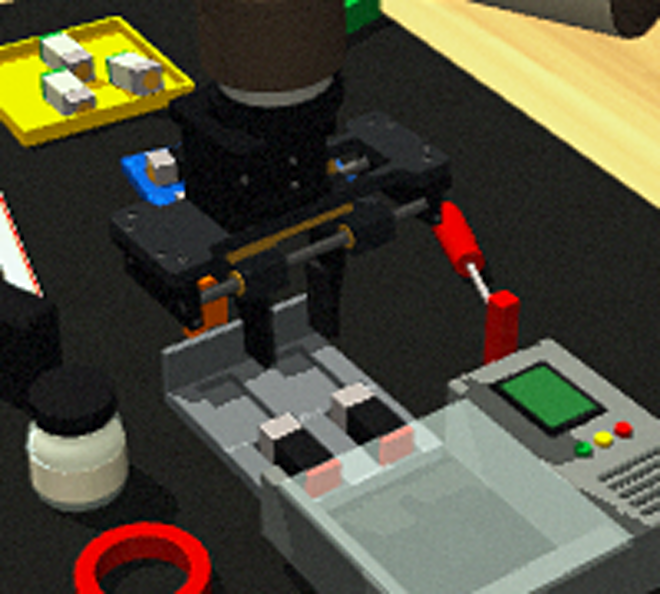

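Emit:
apply_moves(xyz=[[0, 0.004, -0.025], [0, 0.006, -0.044], [0, 0.006, -0.044], [0, 0.006, -0.044], [0, 0.006, -0.044], [0, 0.006, -0.044], [0, 0.006, -0.044], [0, 0.004, -0.025], [0, 0, 0], [0.02, 0, 0], [0.03, 0, 0], [0.02, 0, 0]], twist=[0, 0, 0, 0, 0, 0, 0, 0, 0, 0, 0, 0], claw=[0, 0, 0, 0, 0, 0, 0, 0, 0, 0, 0, 0])

```text
time_s: 60.55
tcp_pos: [0.5884, -0.1713, 0.0312]
ee_rot: [[-0.058, -0.996, -0.061], [0.022, -0.062, 0.998], [-0.998, 0.057, 0.026]]
wrist_force: [0.2, 0.9, 0.5]
gripper_width: 0.007
```

Run:
```python
from h import *
rem(.597,-.175,.020,HD)
```

```text
t 60.5 tcp [ 0.5884 -0.1713  0.0312] h -176.44 tilt [-0.0582  0.0221] w 0.007 F [0.2 0.9 0.5] | twist 0.16 (x8.5: 0.02) | after twist: x 0.0112 y -0.0083 z -0.0042
```

Emit:
apply_moves(xyz=[[0.006, -0.001, 0], [0.006, 0, 0], [0.001, 0.004, 0], [0, 0.005, 0], [0, 0.005, 0], [0, 0.005, 0], [0, 0.005, 0]], twist=[0, 0, 0, 0, 0, 0, 0], claw=[0, 0, 0, 0, 0, 0, 0])

```text
time_s: 61.25
tcp_pos: [0.5726, -0.1693, 0.0185]
ee_rot: [[-0.039, -0.997, -0.066], [0.021, -0.066, 0.998], [-0.999, 0.037, 0.023]]
wrist_force: [10.6, -0.9, -6.4]
gripper_width: 0.006
```

Run:
```python
from h import *
rem(.575,-.175,.020,HD)
```

```text
t 61.2 tcp [ 0.5726 -0.1693  0.0185] h -176.19 tilt [-0.0387  0.0206] w 0.006 F [10.6 -0.9 -6.4] | twist 0.41 (x8.5: 0.05) | after twist: x -0.0015 y -0.0020 z -0.0058
```

Emit:
apply_moves(xyz=[[0, 0.005, 0], [0, 0.005, 0], [0, 0.005, 0], [0, 0.005, 0], [0, 0.004, 0]], twist=[0.3, 0, 0, 0, 0], claw=[0, 0, 0, 0, 0])

```text
time_s: 61.75
tcp_pos: [0.5711, -0.1706, 0.025]
ee_rot: [[0.02, -0.998, -0.064], [0.017, -0.064, 0.998], [-1.0, -0.021, 0.015]]
wrist_force: [3.4, 0.3, 0.6]
gripper_width: 0.005
```

Run:
```python
from h import *
rem(.575,-.175,.020,HD)
```

```text
t 61.8 tcp [ 0.5711 -0.1706  0.025 ] h -176.34 tilt [0.0196 0.0166] w 0.005 F [3.4 0.3 0.6] | twist 0.26 (x8.5: 0.03) | after twist: x 0.0050 y -0.0037 z -0.0047
```

Emit:
apply_moves(xyz=[[-0.01, -0.006, 0], [-0.04, 0, 0], [-0.03, 0, 0], [0, 0, 0], [0, 0, 0], [0, 0, 0], [0, 0, 0], [0, 0, 0], [0, 0, 0], [0, 0, 0], [0, 0, 0], [0, 0, 0]], twist=[0, 0, 0, -8.5, -8.5, -8.5, -8.5, -8.5, -8.5, -8.5, -8.5, -8.5], claw=[0, 0, 0, 0.5, 0.5, 0.5, 0.5, 0.5, 0.5, 0.5, 0.5, 0.5])

```text
time_s: 62.95
tcp_pos: [0.5704, -0.1723, 0.1189]
ee_rot: [[0.013, -0.153, -0.988], [0.017, -0.988, 0.153], [-1.0, -0.018, -0.01]]
wrist_force: [0.2, -0.6, -0.3]
gripper_width: 0.496
```

Run:
```python
from h import *
rem(.5146,-.1987,.030,HP)
```

```text
t 63.0 tcp [ 0.5704 -0.1723  0.1189] h -98.80 tilt [0.0126 0.0166] w 0.496 F [ 0.2 -0.6 -0.3] | twist -2.60 (x8.5: -0.31) | after twist: x 0.0889 y 0.0323 z 0.0526
```

Emit:
apply_moves(xyz=[[0, 0.014, 0.022], [0, 0.013, 0.022], [0, 0.003, 0.005], [0.02, 0, 0], [0.03, 0, 0], [0.015, 0, 0], [0, 0, 0]], twist=[-2.4, 0, 0, 0, 0, 0, 0], claw=[0.5, 0.5, 0.5, 0.5, 0.5, 0.5, 0.5])

```text
time_s: 63.65
tcp_pos: [0.5178, -0.1958, 0.0575]
ee_rot: [[0.016, -0.107, -0.994], [0.015, -0.994, 0.107], [-1.0, -0.017, -0.014]]
wrist_force: [0.3, 0.2, -0.1]
gripper_width: 0.498
```

Run:
```python
from h import *
rem(.5146,-.2,.030,HP)
```

```text
t 63.6 tcp [ 0.5178 -0.1958  0.0575] h -96.12 tilt [0.0159 0.0153] w 0.498 F [ 0.3  0.2 -0.1] | twist 0.08 (x8.5: 0.01) | after twist: x 0.0275 y 0.0045 z 0.0027
```

Emit:
apply_moves(xyz=[[0.01, 0.003, 0.002], [0.012, 0, 0], [0.005, 0, 0], [0, 0, 0], [0, 0, 0]], twist=[0, 0, 0, 0, 0], claw=[0.5, 0.5, 0.5, 0.5, 0.5])

```text
time_s: 64.15
tcp_pos: [0.5179, -0.1986, 0.0309]
ee_rot: [[0.019, -0.106, -0.994], [0.014, -0.994, 0.106], [-1.0, -0.016, -0.018]]
wrist_force: [-0.2, 0.1, -0.5]
gripper_width: 0.503
```

Run:
```python
from h import *
rem(.5146,-.2,.030,HP)
```

```text
t 64.2 tcp [ 0.5179 -0.1986  0.0309] h -96.07 tilt [0.0194 0.0144] w 0.503 F [-0.2  0.1 -0.5] | twist 0.13 (x8.5: 0.01) | after twist: x 0.0009 y 0.0018 z 0.0031
```

Close, lift, then twist.

Emit:
apply_moves(xyz=[[0.001, 0.001, 0.002], [0.001, 0, 0], [0, 0, 0], [0, 0, 0], [0, 0, 0], [-0.015, 0, 0], [-0.03, 0, 0], [-0.03, 0, 0], [-0.025, 0, 0], [0, 0, 0]], twist=[0, 0, 0, 0, 0, 0, 0, 0, 0, 0], claw=[0.5, 0, 0, 0, 0, 0, 0, 0, 0, 0])

```text
time_s: 65.15
tcp_pos: [0.5131, -0.2008, 0.132]
ee_rot: [[0.017, -0.106, -0.994], [0.015, -0.994, 0.106], [-1.0, -0.016, -0.016]]
wrist_force: [1.3, -0.7, -0.5]
gripper_width: 0.272
```

Run:
```python
from h import *
rem(.5146,-.2,.030,HP)
```

```text
t 65.2 tcp [ 0.5131 -0.2008  0.132 ] h -96.08 tilt [0.0174 0.0146] w 0.272 F [ 1.3 -0.7 -0.5] | twist 0.12 (x8.5: 0.01) | after twist: x 0.1020 y -0.0009 z -0.0014
```

Emit:
apply_moves(xyz=[[0, 0, 0], [0, 0, 0], [0, 0, 0], [0, 0, 0], [0, 0, 0], [0, 0, 0], [0, 0, 0], [0, 0, 0], [0, 0, 0], [0, 0, 0], [0, 0, 0]], twist=[8.5, 8.5, 8.5, 8.5, 8.5, 8.5, 8.5, 8.5, 8.5, 3, 0], claw=[0, 0, 0, 0, 0, 0, 0, 0, 0, 0, 0])

```text
time_s: 66.25
tcp_pos: [0.5069, -0.1987, 0.1232]
ee_rot: [[0.004, -0.999, -0.053], [0.02, -0.053, 0.998], [-1.0, -0.005, 0.02]]
wrist_force: [0.2, 0.3, -0.9]
gripper_width: 0.27
```

Run:
```python
from h import *
rem(*T(.0425,-.028),.033,HD)
```

```text
t 66.2 tcp [ 0.5069 -0.1987  0.1232] h -176.96 tilt [0.0037 0.0201] w 0.270 F [ 0.2  0.3 -0.9] | twist -0.36 (x8.5: -0.04) | after twist: x 0.0902 y -0.1338 z 0.2727
```

Emit:
apply_moves(xyz=[[0, -0.012, 0.022], [0, -0.021, 0.043], [0, -0.021, 0.043], [0, -0.021, 0.043], [0, -0.021, 0.043], [0, -0.021, 0.043], [0, -0.012, 0.025], [0, 0, 0], [0, 0, 0]], twist=[-0.3, 0, 0, 0, 0, 0, 0, 0, 0], claw=[0, 0, 0, 0, 0, 0, 0, 0, 0])

```text
time_s: 67.15
tcp_pos: [0.6207, 0.0805, 0.122]
ee_rot: [[-0.006, -0.998, -0.067], [0.02, -0.067, 0.998], [-1.0, 0.004, 0.02]]
wrist_force: [0.2, -0.6, -0.8]
gripper_width: 0.272
```

Run:
```python
from h import *
rem(*T(.0425,-.028),.033,HD)
```

```text
t 67.2 tcp [0.6207 0.0805 0.122 ] h -176.17 tilt [-0.0057  0.0199] w 0.272 F [ 0.2 -0.6 -0.8] | twist 0.43 (x8.5: 0.05) | after twist: x 0.0890 y -0.0036 z 0.0007
```

Emit:
apply_moves(xyz=[[0.015, -0.003, 0], [0.025, 0, 0], [0.02, 0, 0], [0.005, 0, 0], [0, 0, 0], [0, 0, 0]], twist=[0.3, 0, 0, 0, 0, 0], claw=[0, 0, 0, 0, 0, 0])

```text
time_s: 67.75
tcp_pos: [0.6207, 0.0752, 0.0513]
ee_rot: [[-0.01, -0.998, -0.054], [0.019, -0.054, 0.998], [-1.0, 0.009, 0.019]]
wrist_force: [1.0, 0.3, -0.7]
gripper_width: 0.273
```

Run:
```python
from h import *
rem(*T(.0425,-.028),.033,HD)
```

```text
t 67.8 tcp [0.6207 0.0752 0.0513] h -176.88 tilt [-0.0103  0.0187] w 0.273 F [ 1.   0.3 -0.7] | twist -0.28 (x8.5: -0.03) | after twist: x 0.0183 y -0.0040 z 0.0060
```

Emit:
apply_moves(xyz=[[0.003, -0.003, 0.005], [0.002, 0, 0], [0, 0, 0], [0, 0, 0]], twist=[-0.3, 0, 0, 0], claw=[0, 0, 0, 0])

```text
time_s: 68.15
tcp_pos: [0.6253, 0.0809, 0.0488]
ee_rot: [[-0.005, -0.998, -0.06], [0.02, -0.06, 0.998], [-1.0, 0.004, 0.021]]
wrist_force: [0.2, -0.1, 0.3]
gripper_width: 0.273
```

Run:
```python
from h import *
rem(*T(.0425,-.028),.033,HD)
```

```text
t 68.2 tcp [0.6253 0.0809 0.0488] h -176.57 tilt [-0.005   0.0203] w 0.273 F [ 0.2 -0.1  0.3] | twist 0.03 (x8.5: 0.00) | after twist: x 0.0158 y 0.0010 z 0.0006
```

Emit:
apply_moves(xyz=[[0.006, 0.001, 0], [0.006, 0, 0], [0.004, 0, 0], [0, 0, 0]], twist=[0, 0, 0, 0], claw=[0, 0, 0, 0])

```text
time_s: 68.55
tcp_pos: [0.6241, 0.0815, 0.0318]
ee_rot: [[-0.004, -0.998, -0.06], [0.021, -0.06, 0.998], [-1.0, 0.003, 0.021]]
wrist_force: [0.0, -0.4, -0.8]
gripper_width: 0.273
```

Run:
```python
from h import *
rem(*T(.0425,-.028),.033,HD)
```

```text
t 68.5 tcp [0.6241 0.0815 0.0318] h -176.55 tilt [-0.0044  0.0207] w 0.273 F [ 0.  -0.4 -0.8] | twist 0.05 (x8.5: 0.01) | after twist: x -0.0012 y -0.0002 z -0.0001
```

Release, lift.

Emit:
apply_moves(xyz=[[0.001, 0, 0], [0, 0, 0], [0, 0, 0], [0, 0, 0], [-0.015, 0, 0], [-0.03, 0, 0], [-0.03, 0, 0], [-0.01, 0, 0], [0, 0, 0]], twist=[0, 0, 0, 0, 0, 0, 0, 0, 0], claw=[0, 0.42, 0.42, 0.42, 0.42, 0.42, 0.42, 0.42, 0.42])

```text
time_s: 69.45
tcp_pos: [0.6254, 0.0795, 0.1224]
ee_rot: [[-0.002, -0.998, -0.061], [0.02, -0.061, 0.998], [-1.0, 0.001, 0.02]]
wrist_force: [0.5, 0.2, -0.0]
gripper_width: 0.423
```

Run:
```python
from h import *
rem(.5213,-.1365,.030,HP)
rem(.5213,-.1365,.030,HD)
p=imaging.capture('scene');im=p['pixels'][:,:,::-1]
cv2.imwrite('pics/s14.png',cv2.resize(im[180:360,230:430],None,fx=3.3,fy=3.3,interpolation=cv2.INTER_CUBIC)[:600])
```

```text
t 69.5 tcp [0.6254 0.0795 0.1224] h -176.52 tilt [-0.0019  0.0204] w 0.423 F [ 0.5  0.2 -0. ] | twist -80.32 (x8.5: -9.45) | after twist: x 0.0924 y 0.2260 z 0.0801
t 69.5 tcp [0.6254 0.0795 0.1224] h -176.52 tilt [-0.0019  0.0204] w 0.423 F [ 0.5  0.2 -0. ] | twist 0.08 (x8.5: 0.01) | after twist: x 0.0924 y 0.1167 z -0.2094
```

View pics/s14.png

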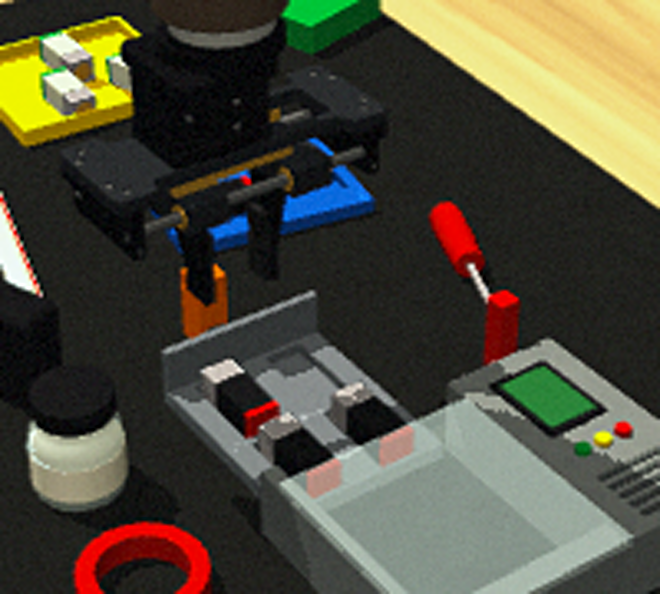

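Emit:
apply_moves(xyz=[[0, 0, 0], [0, 0, 0], [0, 0, 0], [0, 0, 0], [0, 0, 0], [0, 0, 0], [0, 0, 0], [0, 0, 0], [0, 0, 0], [0, 0, 0], [0, 0, 0]], twist=[-8.5, -8.5, -8.5, -8.5, -8.5, -8.5, -8.5, -8.5, -8.5, -3, 0], claw=[0.5, 0.5, 0.5, 0.5, 0.5, 0.5, 0.5, 0.5, 0.5, 0.5, 0.5])

```text
time_s: 70.6
tcp_pos: [0.6151, 0.077, 0.1046]
ee_rot: [[-0.032, -0.1, -0.994], [0.013, -0.995, 0.1], [-0.999, -0.01, 0.034]]
wrist_force: [0.3, -0.2, 0.0]
gripper_width: 0.499
```

Run:
```python
from h import *
rem(.5213,-.1365,.030,HP)
```

```text
t 70.6 tcp [0.6151 0.077  0.1046] h -95.74 tilt [-0.0324  0.0132] w 0.499 F [ 0.3 -0.2  0. ] | twist 0.46 (x8.5: 0.05) | after twist: x 0.0746 y 0.2224 z 0.0702
```

Emit:
apply_moves(xyz=[[-0.003, 0.025, 0.002], [-0.003, 0.044, 0.004], [-0.002, 0.044, 0.004], [0, 0.044, 0.004], [0, 0.044, 0.004], [0, 0.024, 0], [0, 0, 0], [0.02, 0, 0], [0.03, 0, 0], [0.015, 0, 0], [0, 0, 0]], twist=[0.4, 0, 0, 0, 0, 0, 0, 0, 0, 0, 0], claw=[0, 0, 0, 0, 0, 0, 0, 0, 0, 0, 0])

```text
time_s: 71.7
tcp_pos: [0.5646, -0.1494, 0.0356]
ee_rot: [[-0.046, -0.12, -0.992], [0.013, -0.993, 0.12], [-0.999, -0.007, 0.047]]
wrist_force: [-0.3, -0.1, -0.5]
gripper_width: 0.01
```

Run:
```python
from h import *
rem(.575,-.165,.020,HP)
```

```text
t 71.7 tcp [ 0.5646 -0.1494  0.0356] h -96.91 tilt [-0.0458  0.013 ] w 0.010 F [-0.3 -0.1 -0.5] | twist -0.71 (x8.5: -0.08) | after twist: x 0.0156 y 0.0143 z -0.0121
```

Emit:
apply_moves(xyz=[[0, 0.004, -0.013], [0, 0, -0.002], [0.008, 0, 0], [0.008, 0, 0], [0, 0, 0.004], [0, 0, 0.004], [0, 0, 0.005], [0, 0, 0.005], [0, 0, 0.005]], twist=[-0.6, 0, 0, 0, 0, 0, 0, 0, 0], claw=[0, 0, 0, 0, 0, 0, 0, 0, 0])

```text
time_s: 72.6
tcp_pos: [0.5749, -0.1507, 0.0226]
ee_rot: [[0.003, -0.104, -0.995], [0.008, -0.995, 0.104], [-1.0, -0.009, -0.002]]
wrist_force: [8.8, -2.0, -5.4]
gripper_width: 0.004
```

Run:
```python
from h import *
rem(.575,-.165,.020,HP)
```

```text
t 72.6 tcp [ 0.5749 -0.1507  0.0226] h -95.96 tilt [0.0029 0.0083] w 0.004 F [ 8.8 -2.  -5.4] | twist 0.24 (x8.5: 0.03) | after twist: x 0.0026 y 0.0142 z -0.0017
```

Squared nicely. One more row for bias, then lift and go to the last actuator.

Emit:
apply_moves(xyz=[[0, 0, 0.005], [-0.005, 0, -0.005], [-0.03, 0, 0], [-0.02, 0, 0], [0, -0.006, 0.025], [0, -0.006, 0.022], [0, 0, 0.005], [0, 0, 0], [0.01, 0, 0], [0, 0, 0]], twist=[0, 0, 0, 0, 0, 0, 0, 0, 0, 0], claw=[0, 0, 0, 0, 0.5, 0.5, 0.5, 0.5, 0.5, 0.5])

```text
time_s: 73.6
tcp_pos: [0.5253, -0.1336, 0.0729]
ee_rot: [[0.012, -0.103, -0.995], [0.007, -0.995, 0.103], [-1.0, -0.008, -0.011]]
wrist_force: [-0.6, -0.0, -0.9]
gripper_width: 0.448
```

Run:
```python
from h import *
rem(.5213,-.1365,.030,HP)
p=imaging.capture('scene');im=p['pixels'][:,:,::-1]
cv2.imwrite('pics/s15.png',cv2.resize(im[180:300,200:400],None,fx=4,fy=4,interpolation=cv2.INTER_CUBIC)[:600])
```

```text
t 73.6 tcp [ 0.5253 -0.1336  0.0729] h -95.93 tilt [0.0122 0.0072] w 0.448 F [-0.6 -0.  -0.9] | twist 0.27 (x8.5: 0.03) | after twist: x 0.0429 y 0.0033 z 0.0037
```

View pics/s15.png

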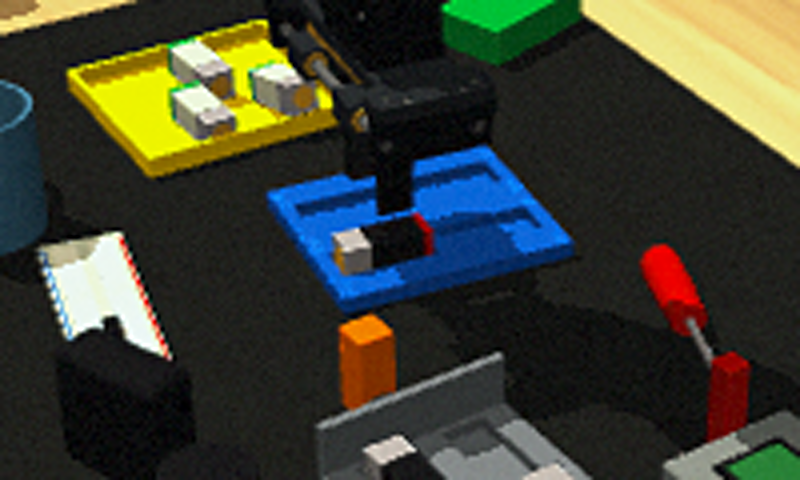

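Emit:
apply_moves(xyz=[[0.012, 0.002, 0.003], [0.018, 0, 0], [0.01, 0, 0], [0, 0, 0], [0, 0, 0]], twist=[0.2, 0, 0, 0, 0], claw=[0.5, 0.5, 0.5, 0.5, 0.5])

```text
time_s: 74.15
tcp_pos: [0.5266, -0.1361, 0.0313]
ee_rot: [[0.014, -0.107, -0.994], [0.006, -0.994, 0.107], [-1.0, -0.007, -0.014]]
wrist_force: [0.8, 0.1, 0.4]
gripper_width: 0.503
```

Run:
```python
from h import *
rem(.5213,-.1365,.030,HP)
p=imaging.capture('scene');im=p['pixels'][:,:,::-1]
u=proj(p,[.5213,-.1345,.028]);print((u-[200,180]+.5)*4-.5)
cv2.imwrite('pics/s16.png',cv2.resize(im[180:300,200:400],None,fx=4,fy=4,interpolation=cv2.INTER_CUBIC)[:600])
```

```text
t 74.2 tcp [ 0.5266 -0.1361  0.0313] h -96.11 tilt [0.0144 0.0058] w 0.503 F [0.8 0.1 0.4] | twist 0.09 (x8.5: 0.01) | after twist: x 0.0013 y 0.0010 z 0.0052
[387.03472505 235.4498032 ]
```

View pics/s16.png

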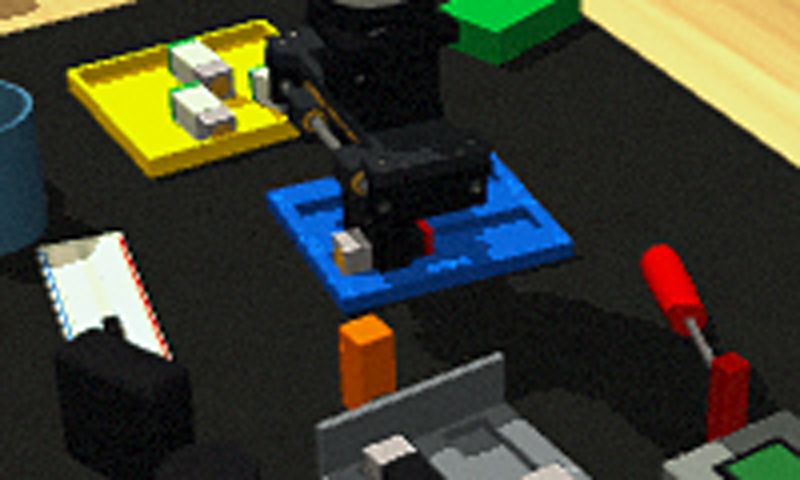

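Position agrees with prediction. Shift 4 mm along length, close, lift.

Emit:
apply_moves(xyz=[[0.002, 0.001, 0.004], [0.001, 0, 0], [0, 0, 0], [0, 0, 0], [0, 0, 0], [0, 0, 0]], twist=[0, 0, 0, 0, 0, 0], claw=[0.5, 0.5, 0, 0, 0, 0])

```text
time_s: 74.8
tcp_pos: [0.5235, -0.1366, 0.0303]
ee_rot: [[0.019, -0.106, -0.994], [0.006, -0.994, 0.106], [-1.0, -0.008, -0.018]]
wrist_force: [-0.5, 0.1, -1.1]
gripper_width: 0.273
```

Run:
```python
from h import *
rem(.5213,-.1365,.030,HP)
```

```text
t 74.8 tcp [ 0.5235 -0.1366  0.0303] h -96.09 tilt [0.0188 0.0058] w 0.273 F [-0.5  0.1 -1.1] | twist 0.11 (x8.5: 0.01) | after twist: x 0.0003 y 0.0001 z 0.0022
```

Emit:
apply_moves(xyz=[[-0.015, 0, 0], [-0.03, 0, 0], [-0.03, 0, 0], [-0.025, 0, 0], [0, 0, 0]], twist=[0, 0, 0, 0, 0], claw=[0, 0, 0, 0, 0])

```text
time_s: 75.3
tcp_pos: [0.5202, -0.1372, 0.132]
ee_rot: [[0.013, -0.107, -0.994], [0.006, -0.994, 0.107], [-1.0, -0.007, -0.013]]
wrist_force: [0.1, 0.3, -1.1]
gripper_width: 0.273
```

Emit:
apply_moves(xyz=[[0, 0, 0], [0, 0, 0], [0, 0, 0], [0, 0, 0], [0, 0, 0], [0, 0, 0], [0, 0, 0], [0, 0, 0], [0, 0, 0], [0, 0, 0], [0, 0, 0]], twist=[8.5, 8.5, 8.5, 8.5, 8.5, 8.5, 8.5, 8.5, 8.5, 3, 0], claw=[0, 0, 0, 0, 0, 0, 0, 0, 0, 0, 0])

```text
time_s: 76.4
tcp_pos: [0.5123, -0.1359, 0.1207]
ee_rot: [[-0.005, -0.999, -0.052], [0.01, -0.052, 0.999], [-1.0, 0.005, 0.01]]
wrist_force: [-1.0, 0.7, -1.1]
gripper_width: 0.271
```

Run:
```python
from h import *
rem(*T(.0425,.028),.033,HD)
```

```text
t 76.4 tcp [ 0.5123 -0.1359  0.1207] h -177.02 tilt [-0.0054  0.01  ] w 0.271 F [-1.   0.7 -1.1] | twist -0.42 (x8.5: -0.05) | after twist: x 0.0877 y -0.0687 z 0.2103
```

Emit:
apply_moves(xyz=[[0, -0.008, 0.022], [0, -0.015, 0.044], [0, -0.015, 0.044], [0, -0.015, 0.044], [0, -0.012, 0.035], [0, -0.004, 0.01], [0, 0, 0], [0, 0, 0]], twist=[-0.4, 0, 0, 0, 0, 0, 0, 0], claw=[0, 0, 0, 0, 0, 0, 0, 0])

```text
time_s: 77.2
tcp_pos: [0.5675, 0.0726, 0.1157]
ee_rot: [[-0.016, -0.998, -0.065], [0.009, -0.065, 0.998], [-1.0, 0.015, 0.01]]
wrist_force: [0.5, -0.7, -0.7]
gripper_width: 0.27
```

Run:
```python
from h import *
rem(*T(.0405,.028),.033,HD)
```

```text
t 77.2 tcp [0.5675 0.0726 0.1157] h -176.29 tilt [-0.0161  0.0087] w 0.270 F [ 0.5 -0.7 -0.7] | twist 0.31 (x8.5: 0.04) | after twist: x 0.0827 y -0.0012 z 0.0035
```

Emit:
apply_moves(xyz=[[0.015, -0.001, 0.003], [0.025, 0, 0], [0.02, 0, 0], [0.005, 0, 0], [0, 0, 0], [0, 0, 0]], twist=[0.3, 0, 0, 0, 0, 0], claw=[0, 0, 0, 0, 0, 0])

```text
time_s: 77.8
tcp_pos: [0.5665, 0.0692, 0.0502]
ee_rot: [[-0.014, -0.999, -0.051], [0.01, -0.052, 0.999], [-1.0, 0.014, 0.011]]
wrist_force: [-0.3, 1.9, -1.4]
gripper_width: 0.27
```

Run:
```python
from h import *
rem(*T(.0405,.028),.033,HD)
```

```text
t 77.8 tcp [0.5665 0.0692 0.0502] h -177.04 tilt [-0.0143  0.01  ] w 0.270 F [-0.3  1.9 -1.4] | twist -0.44 (x8.5: -0.05) | after twist: x 0.0172 y -0.0024 z 0.0068
```

Emit:
apply_moves(xyz=[[0, -0.002, 0.006], [0, 0, 0], [0, 0, 0]], twist=[-0.4, 0, 0], claw=[0, 0, 0])

```text
time_s: 78.1
tcp_pos: [0.5692, 0.075, 0.0526]
ee_rot: [[-0.012, -0.998, -0.059], [0.01, -0.059, 0.998], [-1.0, 0.011, 0.011]]
wrist_force: [0.5, 0.7, -0.9]
gripper_width: 0.275
```

Run:
```python
from h import *
rem(*T(.0405,.028),.033,HD)
p=imaging.capture('scene');im=p['pixels'][:,:,::-1]
cv2.imwrite('pics/s17.png',cv2.resize(im[220:360,260:420],None,fx=4,fy=4,interpolation=cv2.INTER_CUBIC)[:600])
```

```text
t 78.1 tcp [0.5692 0.075  0.0526] h -176.62 tilt [-0.0115  0.0102] w 0.275 F [ 0.5  0.7 -0.9] | twist -0.02 (x8.5: -0.00) | after twist: x 0.0196 y 0.0006 z 0.0012
```

View pics/s17.png

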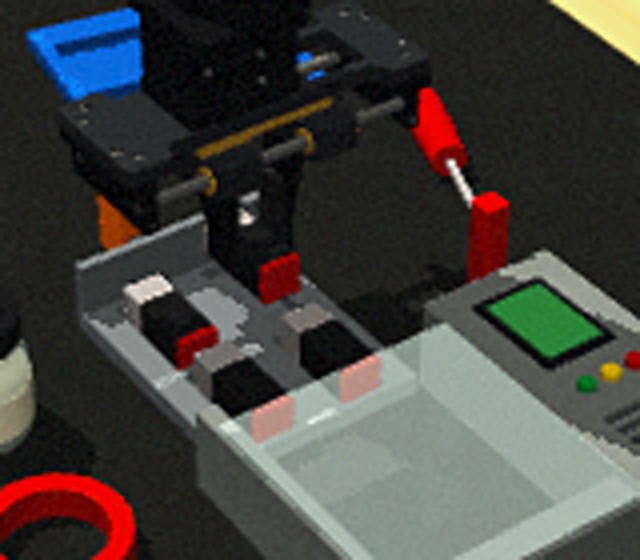

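Emit:
apply_moves(xyz=[[0.007, 0, 0.001], [0.006, 0, 0], [0.005, 0, 0], [0, 0, 0]], twist=[0, 0, 0, 0], claw=[0, 0, 0, 0])

```text
time_s: 78.55
tcp_pos: [0.5687, 0.0762, 0.0334]
ee_rot: [[-0.011, -0.998, -0.059], [0.01, -0.059, 0.998], [-1.0, 0.011, 0.011]]
wrist_force: [0.1, 0.4, -1.5]
gripper_width: 0.27
```

Run:
```python
from h import *
rem(*T(.0405,.028),.032,HD)
```

```text
t 78.5 tcp [0.5687 0.0762 0.0334] h -176.61 tilt [-0.0114  0.0102] w 0.270 F [ 0.1  0.4 -1.5] | twist -0.01 (x8.5: -0.00) | after twist: x 0.0014 y 0.0002 z -0.0001
```

Release, lift, look from a clear spot.

Emit:
apply_moves(xyz=[[0.002, 0, 0], [0, 0, 0], [0, 0, 0], [0, 0, 0], [-0.015, 0, 0], [-0.03, 0, 0], [-0.03, 0, 0], [0, 0.005, -0.03], [0, 0, -0.04], [0, -0.005, -0.02], [0, 0, 0]], twist=[0, 0, 0, 0, 0, 0, 0, 0, 0, 0, 0], claw=[0, 0.42, 0.42, 0.42, 0.42, 0.42, 0.42, 0.6, 0.6, 0.6, 0.6])

```text
time_s: 79.65
tcp_pos: [0.5767, -0.0161, 0.1107]
ee_rot: [[-0.007, -0.998, -0.063], [0.01, -0.063, 0.998], [-1.0, 0.006, 0.01]]
wrist_force: [-0.4, 0.3, -0.2]
gripper_width: 0.588
```

Run:
```python
from h import *
rem(*T(-.045,0),.042,HD)
p=imaging.capture('scene');im=p['pixels'][:,:,::-1]
cv2.imwrite('pics/s18.png',cv2.resize(im[220:370,250:410],None,fx=4,fy=4,interpolation=cv2.INTER_CUBIC)[:600])
```

```text
t 79.7 tcp [ 0.5767 -0.0161  0.1107] h -176.39 tilt [-0.0066  0.0098] w 0.588 F [-0.4  0.3 -0.2] | twist 0.21 (x8.5: 0.02) | after twist: x 0.0687 y -0.0252 z 0.0071
```

View pics/s18.png

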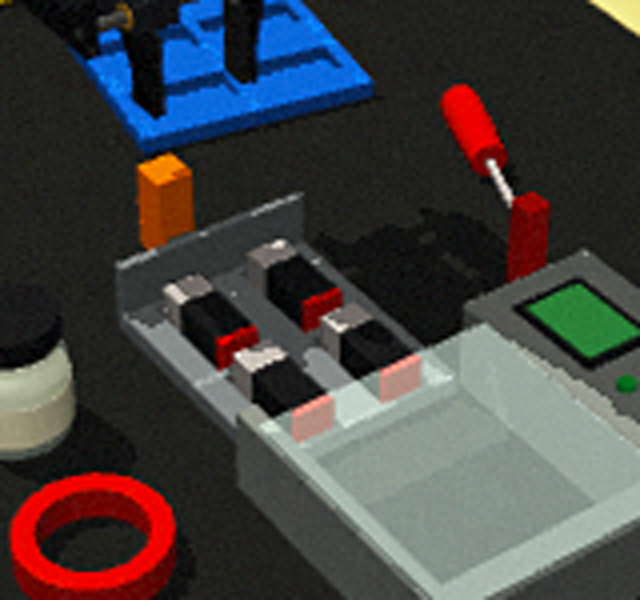

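Emit:
apply_moves(xyz=[[0, -0.022, 0.006], [0, 0, 0], [0.02, 0, 0], [0.01, 0, 0], [0, 0, 0]], twist=[0.2, 0, 0, 0, 0], claw=[0.7, 0.7, 0.7, 0.7, 0.7])

```text
time_s: 80.2
tcp_pos: [0.5971, -0.0043, 0.0803]
ee_rot: [[-0.007, -0.998, -0.062], [0.011, -0.062, 0.998], [-1.0, 0.006, 0.011]]
wrist_force: [-0.9, -0.2, -0.3]
gripper_width: 0.697
```

Run:
```python
from h import *
rem(*T(-.045,0),.042,HD)
```

```text
t 80.2 tcp [ 0.5971 -0.0043  0.0803] h -176.42 tilt [-0.0071  0.0107] w 0.697 F [-0.9 -0.2 -0.3] | twist 0.18 (x8.5: 0.02) | after twist: x 0.0383 y -0.0042 z -0.0035
```

Emit:
apply_moves(xyz=[[0.012, -0.003, -0.002], [0.015, 0, 0], [0.01, 0, 0], [0, 0, 0], [0, 0, 0], [0, 0, 0], [0, 0, 0], [0, 0, 0], [0, 0, 0]], twist=[0.1, 0, 0, 0, 0, 0, 0, 0, 0], claw=[0.7, 0.7, 0.7, 0, 0, 0, 0, 0, 0])

```text
time_s: 81.1
tcp_pos: [0.6018, -0.0049, 0.0437]
ee_rot: [[-0.002, -0.998, -0.062], [0.011, -0.062, 0.998], [-1.0, 0.001, 0.011]]
wrist_force: [-0.1, -0.1, -2.2]
gripper_width: 0.271
```

Run:
```python
from h import *
rem(*dock(-.045,0),.042,HD)
```

```text
t 81.1 tcp [ 0.6018 -0.0049  0.0437] h -176.42 tilt [-0.0022  0.0112] w 0.271 F [-0.1 -0.1 -2.2] | twist 0.18 (x8.5: 0.02) | after twist: x 0.0017 y 0.0004 z 0.1382
```

Emit:
apply_moves(xyz=[[0.0002, 0, 0.006], [0.0002, 0, 0.011], [0.0002, 0, 0.012], [0.0002, 0, 0.012], [0.0002, 0, 0.012], [0.0002, 0, 0.012], [0.0002, 0, 0.012], [0.0002, 0, 0.012], [0.0002, 0, 0.012], [0.0002, 0, 0.012], [0, 0, 0]], twist=[0, 0, 0, 0, 0, 0, 0, 0, 0, 0, 0], claw=[0, 0, 0, 0, 0, 0, 0, 0, 0, 0, 0])

```text
time_s: 82.2
tcp_pos: [0.5939, 0.1169, 0.0437]
ee_rot: [[-0.002, -0.998, -0.064], [0.009, -0.064, 0.998], [-1.0, 0.001, 0.01]]
wrist_force: [-0.3, -0.0, 0.5]
gripper_width: 0.271
```

Run:
```python
from h import *
rem(*dock(-.045,0),.042,HD)
```

```text
t 82.2 tcp [0.5939 0.1169 0.0437] h -176.34 tilt [-0.002   0.0095] w 0.271 F [-0.3 -0.   0.5] | twist 0.26 (x8.5: 0.03) | after twist: x 0.0017 y -0.0002 z 0.0161
```

Emit:
apply_moves(xyz=[[0, 0, 0.005], [0, 0, 0.005], [0, 0, 0.004], [0, 0, 0.003], [0, 0, 0.003], [0, 0, 0.003]], twist=[0, 0, 0, 0, 0, 0], claw=[0, 0, 0, 0, 0, 0])

```text
time_s: 82.8
tcp_pos: [0.5918, 0.1394, 0.0437]
ee_rot: [[-0.004, -0.998, -0.062], [0.007, -0.062, 0.998], [-1.0, 0.004, 0.007]]
wrist_force: [4.9, -14.9, 0.3]
gripper_width: 0.272
```

Run:
```python
from h import *
rem(*dock(-.045,0),.042,HD)
```

```text
t 82.8 tcp [0.5918 0.1394 0.0437] h -176.44 tilt [-0.004   0.0071] w 0.272 F [  4.9 -14.9   0.3] | twist 0.16 (x8.5: 0.02) | after twist: x 0.0017 y -0.0010 z -0.0065
```

Emit:
apply_moves(xyz=[[0, 0, 0.003], [0, 0, 0.003]], twist=[0, 0], claw=[0, 0])

```text
time_s: 83.0
tcp_pos: [0.5919, 0.1396, 0.0441]
ee_rot: [[-0.006, -0.998, -0.063], [-0.002, -0.063, 0.998], [-1.0, 0.006, -0.001]]
wrist_force: [3.8, -14.7, 0.6]
gripper_width: 0.27
```

Run:
```python
from h import *
rem(*dock(-.045,0),.042,HD)
p=imaging.capture('scene');im=p['pixels'][:,:,::-1]
cv2.imwrite('pics/s19.png',cv2.resize(im[240:390,290:450],None,fx=4,fy=4,interpolation=cv2.INTER_CUBIC)[:600])
```

```text
t 83.0 tcp [0.5919 0.1396 0.0441] h -176.42 tilt [-0.0063 -0.0016] w 0.270 F [  3.8 -14.7   0.6] | twist 0.18 (x8.5: 0.02) | after twist: x 0.0021 y -0.0009 z -0.0067
```

View pics/s19.png

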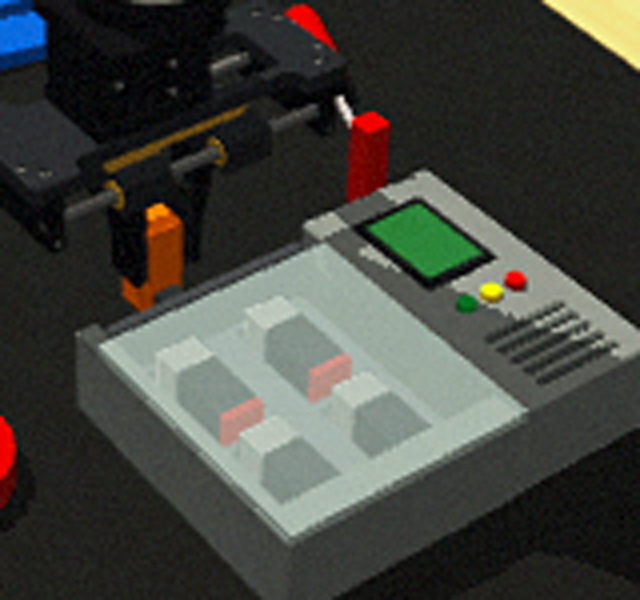

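Emit:
apply_moves(xyz=[[0, 0, 0], [0, 0, 0], [0, 0, 0], [0, 0, 0], [0, 0, 0], [-0.02, 0, 0], [-0.03, 0, 0], [-0.03, 0, 0], [0, 0.02, -0.01], [0, 0.04, 0], [0, 0.04, 0], [0, 0.02, 0]], twist=[0, 0, 0, 0, 0, 0, 0, 0, 0, 0, 0, 0], claw=[0.6, 0.6, 0.6, 0.6, 0.6, 0.7, 0.7, 0.7, 0.7, 0.7, 0.7, 0.7])

```text
time_s: 84.25
tcp_pos: [0.4724, 0.1267, 0.1266]
ee_rot: [[-0.003, -0.998, -0.063], [0.004, -0.063, 0.998], [-1.0, 0.002, 0.004]]
wrist_force: [-0.1, 0.1, -0.2]
gripper_width: 0.697
```

Run:
```python
from h import *
rem(.4645,.154,.067,HD)
for n in('top','scene'):
    p=imaging.capture(n);im=p['pixels'][:,:,::-1]
    if n=='top': cv2.imwrite('pics/t20.png',cv2.resize(im[160:290,120:260],None,fx=4.5,fy=4.5,interpolation=cv2.INTER_CUBIC))
    else: cv2.imwrite('pics/s20.png',cv2.resize(im[240:390,290:450],None,fx=4,fy=4,interpolation=cv2.INTER_CUBIC)[:600])
```

```text
t 84.2 tcp [0.4724 0.1267 0.1266] h -176.38 tilt [-0.0025  0.0036] w 0.697 F [-0.1  0.1 -0.2] | twist 0.22 (x8.5: 0.03) | after twist: x 0.0596 y 0.0063 z 0.0277
```

View pics/t20.png

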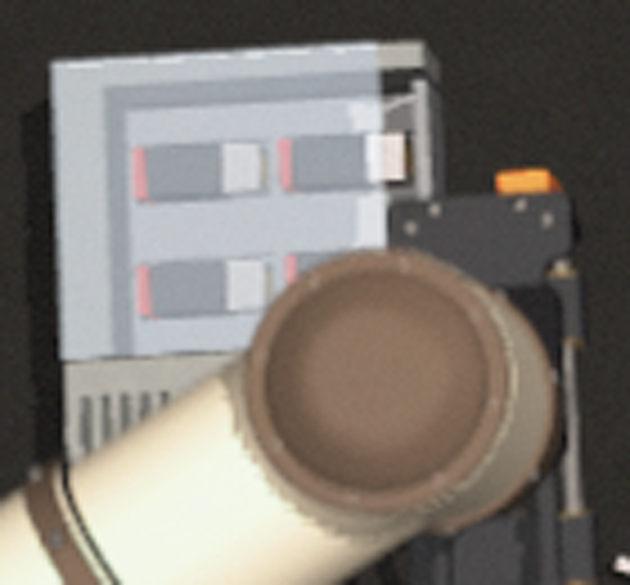

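View pics/s20.png

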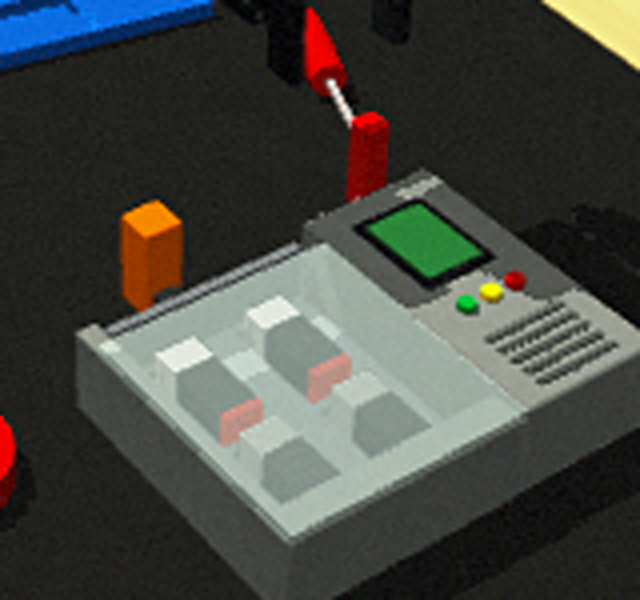

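Emit:
apply_moves(xyz=[[0, 0.005, 0.025], [0, 0, 0], [0.025, 0, 0], [0.02, 0, 0], [0, 0, 0]], twist=[0.2, 0, 0, 0, 0], claw=[0.7, 0.7, 0.7, 0.7, 0.7])

```text
time_s: 84.85
tcp_pos: [0.4713, 0.1556, 0.0832]
ee_rot: [[0.006, -0.998, -0.064], [0.008, -0.064, 0.998], [-1.0, -0.007, 0.008]]
wrist_force: [0.0, -0.5, -0.4]
gripper_width: 0.703
```

Run:
```python
from h import *
rem(.4645,.154,.067,HD)
```

```text
t 84.8 tcp [0.4713 0.1556 0.0832] h -176.34 tilt [0.0062 0.0083] w 0.703 F [ 0.  -0.5 -0.4] | twist 0.26 (x8.5: 0.03) | after twist: x 0.0162 y 0.0069 z -0.0011
```

Emit:
apply_moves(xyz=[[0.007, 0.004, 0], [0.008, 0, 0], [0, 0, 0], [0, 0, 0], [0, 0, 0], [0, 0, 0], [0, 0, 0], [0, 0, 0], [0, 0, 0], [0, 0, 0]], twist=[0, 0, 0, 0, 0, 0, 0, 0, 0, 0], claw=[0.7, 0.7, 0, 0, 0, 0, 0, 0, 0, 0])

```text
time_s: 85.85
tcp_pos: [0.4696, 0.1562, 0.0697]
ee_rot: [[0.01, -0.998, -0.063], [0.011, -0.063, 0.998], [-1.0, -0.011, 0.01]]
wrist_force: [1.1, 0.5, -1.7]
gripper_width: 0.187
```

Run:
```python
from h import *
rem(.5043,.154,.067,HD)
```

```text
t 85.8 tcp [0.4696 0.1562 0.0697] h -176.37 tilt [0.0099 0.0108] w 0.187 F [ 1.1  0.5 -1.7] | twist 0.23 (x8.5: 0.03) | after twist: x 0.0027 y -0.0345 z -0.0043
```

Emit:
apply_moves(xyz=[[0, -0.006, 0], [0, -0.007, 0], [0, -0.007, 0], [0, -0.007, 0], [0, -0.007, 0], [0, -0.004, 0], [0, -0.003, 0], [0, -0.003, 0], [0, -0.003, 0]], twist=[0, 0, 0, 0, 0, 0, 0, 0, 0], claw=[0, 0, 0, 0, 0, 0, 0, 0, 0])

```text
time_s: 86.75
tcp_pos: [0.5069, 0.1583, 0.0696]
ee_rot: [[-0.019, -0.998, -0.058], [0.005, -0.058, 0.998], [-1.0, 0.019, 0.006]]
wrist_force: [-13.9, 4.6, 9.0]
gripper_width: 0.186
```

Run:
```python
from h import *
rem(.5043,.154,.067,HD)
```

```text
t 86.8 tcp [0.5069 0.1583 0.0696] h -176.65 tilt [-0.0193  0.0048] w 0.186 F [-13.9   4.6   9. ] | twist -0.05 (x8.5: -0.01) | after twist: x 0.0026 y 0.0029 z -0.0042
```

One more push to confirm it's against the stop, then release and retreat.

Emit:
apply_moves(xyz=[[0, -0.004, 0], [0, -0.003, 0]], twist=[0, 0], claw=[0, 0])

```text
time_s: 86.95
tcp_pos: [0.507, 0.1583, 0.0694]
ee_rot: [[-0.034, -0.998, -0.057], [0.002, -0.057, 0.998], [-0.999, 0.034, 0.004]]
wrist_force: [-13.4, 4.9, 8.8]
gripper_width: 0.188
```

Emit:
apply_moves(xyz=[[0, 0, 0], [0, 0, 0], [0, 0, 0], [0, 0, 0], [-0.02, 0, 0], [-0.04, 0, 0], [-0.04, 0, 0], [-0.04, 0.02, 0], [0, 0.04, -0.02], [0, 0.03, -0.02], [0, 0.02, -0.02], [0, 0, 0]], twist=[0, 0, 0, 0, 0, 0, 0, 0, 0, 0, 0, 0], claw=[0.6, 0.6, 0.6, 0.6, 0.6, 0.6, 0.6, 0.6, 0.6, 0.6, 0.6, 0.6])

```text
time_s: 88.15
tcp_pos: [0.4084, 0.0895, 0.2185]
ee_rot: [[-0.024, -0.998, -0.056], [0.003, -0.057, 0.998], [-1.0, 0.024, 0.004]]
wrist_force: [-0.0, -0.4, -1.4]
gripper_width: 0.597
```

Emit:
apply_moves(xyz=[[0, 0, -0.04], [0, 0, -0.04], [0, 0, -0.04], [0, 0, -0.04], [0, 0, -0.04], [0, 0, 0]], twist=[0, 0, 0, 0, 0, 0], claw=[0.6, 0.6, 0.6, 0.6, 0.6, 0.6])

```text
time_s: 88.75
tcp_pos: [0.4258, -0.1165, 0.2195]
ee_rot: [[-0.014, -0.998, -0.062], [0.003, -0.062, 0.998], [-1.0, 0.013, 0.004]]
wrist_force: [-0.6, 0.4, -0.5]
gripper_width: 0.597
```

Run:
```python
from h import *
rem(.5043,.154,.067,HD)
p=imaging.capture('top');save(p,'tf.png');im=p['pixels'][:,:,::-1]
cv2.imwrite('pics/df.png',cv2.resize(im[160:280,120:260],None,fx=5,fy=5,interpolation=cv2.INTER_CUBIC))
p=imaging.capture('scene');save(p,'sf.png')
```

```text
t 88.8 tcp [ 0.4258 -0.1165  0.2195] h -176.45 tilt [-0.0137  0.0033] w 0.597 F [-0.6  0.4 -0.5] | twist 0.15 (x8.5: 0.02) | after twist: x 0.1525 y -0.0944 z 0.2653
```

View pics/tf.png

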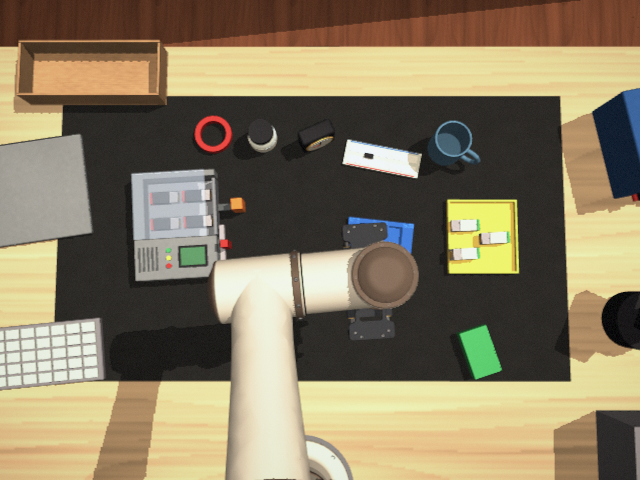

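View pics/df.png

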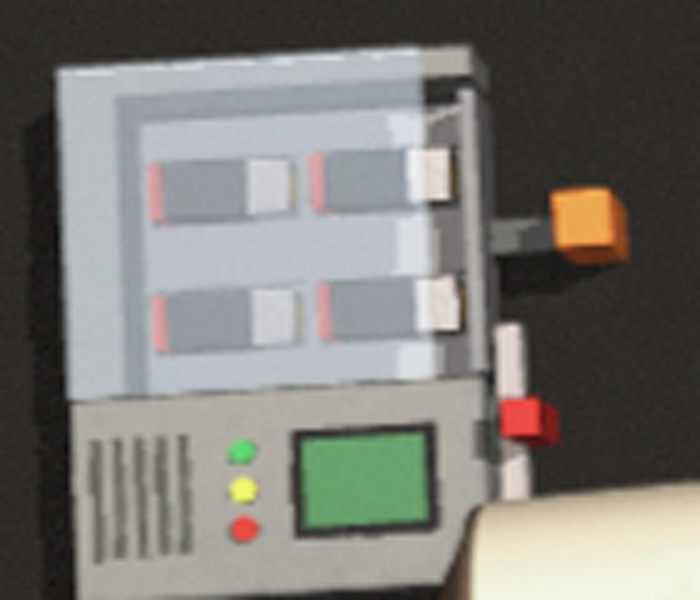

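View pics/sf.png

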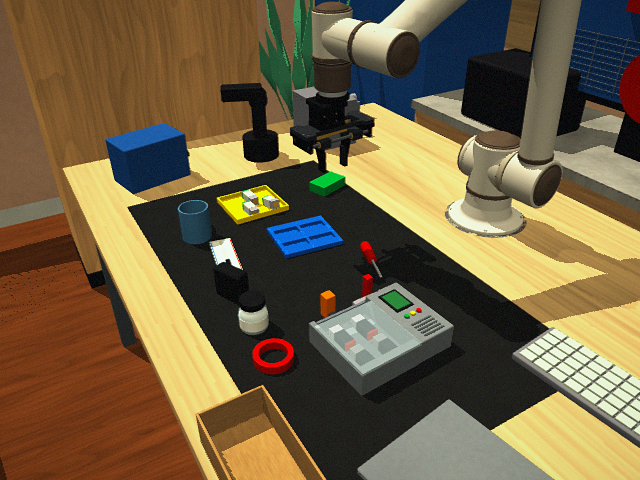

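```bash
python3 -c "
from h import *
print(job.finish_job())"
```

```text
the job is handed in; nothing more can be done
None
```

The changeover is finished and handed in at about 89 s, within the 210 s limit.

- **Done, in order:** I slid the bolt open to its stop and drew the tray out about 141 mm. I put the three white actuators in the bin and set the four black ones one to a pocket. Then I pushed the tray in until it stopped against the back of the bay, and slid the bolt shut to its stop.
- **Last pictures:** Three white actuators are in the yellow bin, and four black ones lie flat in the carrier under the cover. The bolt's grip and bar are at the same pixels as at the start. The tray's post is within about 1 pixel (roughly 2 mm) of its home position. The blue tray is empty and nothing else on the desk looks moved.
- **Tool tilt:** The tool drifted out of vertical, by up to about 6°. I squared it several times by pressing the closed fingers against fixed parts: the tester's sides, the blue tray's edges and the bin wall. The largest wrist force I read doing this was about 61 N, against the 120 N limit. The forces were only read at the end of each move call, so a brief higher peak would not have shown.
- **Disagreement at the end:** When the tray stopped, the arm was about 4 mm further in than I expected. I put this down to the fingers slipping a little on the post. The picture shows the tray's front panel where it was at the start.

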